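# Set up the ventilated dissecting desk

### The job

Get the ventilated dissecting desk ready: first turn the extract damper lever on the duct to the half-open (45 degree) mark, before anything goes on the desk. Then lay the narrow wax-filled dissecting tray on the left half of the sloping bed and the clear resin reference block on the right half (left and right as the robot sees it), each lying flat, the right way up, lengthwise straight up the slope with its lower end against the ledge so that it cannot slide. Set them down rather than dropping them, and leave the bottle, jar and kit case where they are.

Things in the scene. Friction and masses are not known exactly. Their poses are not given: they have to be found in the camera images.
- slope: sloping bed of the fixed steel dissecting desk: smooth flat slotted surface 213 mm long, 280 mm wide, tilted 28 degrees (things slide down it to the ledge), low end towards the robot. Origin on the surface at the ledge's inner face, mid-width, 55 mm above the bench. x: up the slope, away from the robot; y: along the ledge to the robot's left (left half: y > 0); z: out of the surface
- ledge_mid (a point): middle of the ledge's top edge, inner face: the ledge is a bar 12 mm high and 12 mm thick across the low end of the slope. The slope's side rims stand 5 mm high, 135 to 140 mm left and right of its middle
- desk: the fixed dissecting desk, 280 mm wide (y) and 280 mm deep (x, away from the robot); origin under its centre on the bench. The plenum box behind the slope is 80 mm deep with a level top 160 mm above the bench; the extract duct (80 mm diameter, top 125 mm above the bench) runs from it to the left and bends down into the bench 395 mm left of the origin
- damper (a joint): angle of the damper lever on the duct left of the desk: 0 = closed, lever across the duct, pointing from its pivot to the desk's front (its -x); grows clockwise seen from above to 1.571 = open, lever along the duct, pointing away from the desk (its +y). Half open is 0.785, the middle one of three thick ticks on the white plate under it. Vertical axis; stays where it is left (friction about 0.2 N m)
- damper_grip (a point): middle of the lever's black rubber sleeve, 95 mm from the pivot: round, 18 mm across, about 76 mm long, level, along the lever, 162 mm above the bench. Nearest things below: the round white plate (52 mm radius about the pivot), 26 mm lower, and the duct, 37 mm lower
- damper_pivot (a point): point on the lever's vertical pivot axis at the height of the sleeve's middle (162 mm above the bench)
- tray_mid (a point): centre (half-way up) of the narrow stainless dissecting tray filled with dark wax: 190 mm long (its x axis) x 58 mm wide (y) x 34 mm high (z, upwards), straight sides, open top, about 0.36 kg; lies flat on the bench at the start
- mount_mid (a point): centre (half-way up) of the clear resin block with a worm embedded in it: 150 mm long (its x axis) x 56 mm wide (y) x 30 mm high (z, upwards), about 0.29 kg; lies flat on the bench at the start
- wash_bottle: bystander: white plastic wash bottle, 60 mm diameter, 150 mm high, standing; origin under its centre
- jar: bystander: glass jar with black lid, 72 mm diameter, 100 mm high, standing; origin under its centre
- kit_case: bystander: closed black instrument case, 170 x 80 x 28 mm, lying flat; origin under its centre
There are look-alikes about, which are no part of the job. What is shaped like the part that bears tray_mid but blue or green is not meant.

How it is judged:
On the way, in this order (a step that is already met when the one before it is completed fails the run):
1. the damper lever stands at half open (value of joint damper between 0.665 and 0.905 rad and velocity of joint damper between -0.05 and 0.05 rad/s), for 0.3 s.
2. the dissecting tray rests on the left half of the slope against the ledge (x of tray_mid in the frame of slope between 0.091 and 0.103 m and y of tray_mid in the frame of slope between 0.025 and 0.113 m and z of tray_mid in the frame of slope between 0.012 and 0.022 m and angle between the x axis of tray_mid and the x axis of slope, either way round below 0.12 rad and angle between the z axis of tray_mid and the z axis of slope, either way round below 0.07 rad and angle between tray_mid's own z axis and vertical below 0.8 rad and linear speed of tray below 0.02 m/s), for 0.3 s.
At the end, for the whole second after the job is handed in: Damper lever at 45 degrees within 7; tray and block at rest flat on the slope (4 degrees), right way up, lengthwise up it (7 degrees), lower end within 8 mm of the ledge, tray wholly on the left half, block wholly on the right (4 mm over the middle allowed) (all of step 2 and value of joint damper between 0.665 and 0.905 rad and x of mount_mid in the frame of slope between 0.071 and 0.083 m and y of mount_mid in the frame of slope between -0.114 and -0.024 m and z of mount_mid in the frame of slope between 0.01 and 0.02 m and angle between the x axis of mount_mid and the x axis of slope, either way round below 0.12 rad and angle between the z axis of mount_mid and the z axis of slope, either way round below 0.07 rad and angle between mount_mid's own z axis and vertical below 0.8 rad and linear speed of mount below 0.02 m/s); the robot touches nothing.
It fails at once if the tray or the block put on the desk while the damper is not at half open (contact force between any of tray, mount and slope above 0.5 N and (value of joint damper below 0.64 rad or value of joint damper above 0.93 rad)).
It fails at once if the tray or the block dropped (falling free, faster than 0.7 m/s) ((linear speed of tray above 0.7 m/s and contact force between tray and the fingers below 0.1 N) or (linear speed of mount above 0.7 m/s and contact force between mount and the fingers below 0.1 N)).
It fails at once if the bottle, jar or case shifted by more than 30 mm or tipped (distance of any of wash_bottle, jar, kit_case from where it was at the start of the episode above 0.03 m or angle between any of wash_bottle, jar, kit_case's own z axis and vertical above 0.35 rad).
It also fails if it takes over 72 s, if anything falls off the work surface, if the arm or the gripper's body presses on something with over 40 N, if the wrist force passes 120 N, or if a joint passes its speed limit or range.

### The arm

A 6-joint arm with a two-finger parallel gripper is mounted at the origin on the work surface. World frame = base frame: x ahead of the robot, y to its left, z up, the work surface at z = 0. Lengths are in m, angles in rad, forces in N, time in s.
With the tool pointing down it reaches from about 0.375 to 0.9 m from the base axis. Payload 3.1 kg.
Tool frame: the origin (TCP) lies midway between the tips of the shut fingers; the grasp point (between the pads) lies 19 mm behind it; z points along the fingers, y is the direction in which the jaws open and shut (so a half turn about z gives the same grasp; the last joint's range is limited). The gripper opens to 85 mm and grips with 20 to 120 N. Pads are 22 mm wide; open, the fingers measure 114 mm over their backs; the gripper's body (76 mm by 85 mm) begins 54 mm behind the grasp point. The pads swing forward as they close: fully open they stand 13 mm farther back than shut.
Start: joints at [0.966, 0.527, 1.433, -0, 1.181, -0.178], TCP at [0.259, 0.569, 0.231] pointing down, gripper open.
Joint ranges: [-3.08, 3.08], [-0.75, 2.2], [0.22, 2.44], [-1.43, 4.57], [0, 2.65], [-2.85, 2.85]. Speed limits (rad/s): [2.79, 2.79, 3.14, 3.14, 3.14, 3.14].

### API

Orientations are given as a unit quaternion [x, y, z, w].
In Python, from station import manip gives the robot as it stands.
- The arm moves only by the tool servo_tool, never from a script. Its argument "increments" is a list of rows, each an object with "hand": the closure, from 0 (fully open) to 1 (shut); "travel": the shift along the tool's x, y, z in mm, a list of three; "yaw": the turn about the tool's z in degrees. A call has 1 to 20 rows; each row shifts and turns the commanded pose from where the row before left it, along the tool's axes as they then stand; what a row does not reach is not made up. A row lasts 1/10 s, in which the tool goes at most 50 mm and 8.59 degrees, less where a joint would pass 70% of its speed; a pose out of reach is approached as far as the arm can. A call with a gripper value outside its range is refused whole. The fingers move at their own pace and stop on an object; "newtons" is the grip in N (left out, the last holds). Time passes only in rows, so rows that do not move let the fingers close. It gives the time, the measured TCP pose, the force and the opening at its end, in the units of the state.
- manip.sense(): the state, without advancing time (a new reading comes with each control period).
- manip.snapshot(name): name is "side" or "top"; returns a dict with "pixels" (384x512x3 uint8, blue, green, red), "fx", "fy", "cx", "cy" (pixels), "R" (3x3) and "t" (3): a world point X has camera coordinates R X + t. Camera axes: x right, y down, z forward; pixel columns grow to the right and rows downward; lengths in m; the calibration is good to about 2 mm. A picture is of the moment at which its call begins. There is no depth.
- manip.sign_off(): hands the job in, once; it reports no verdict.
The state is a dict: "t": time; "q": joint angles; "qd": joint speeds; "tau": joint torques, N m; "tcp_pos": TCP position; "tool_rot": TCP orientation; "force": force on the tool from outside, world axes, zero at the start; "ft_torque": the same for the moment, N m; "finger_gap": opening from 0.0 (shut) to 1.0 (fully open).
Only numpy, scipy, OpenCV 4.12 (cv2) and the standard library are available. Lean on these libraries where they do the work, as an engineer would, in place of code of your own. Each camera call takes 0.05 s, during which the arm holds its last target.

## Working session

There is one attempt and no reset: what is moved stays moved. The work goes in short steps, Python scripts to look and compute and a tool call to move; the robot and the scene stay as the last step left them, time stands still between calls to the robot, and variables do not carry over. Pictures are saved under pics/ and viewed, and the job is handed in when it is done.

Besides the shell and the picture viewer there is one more tool, called after "Request:" as name(argument=value, ...) on one line, values as JSON. servo_tool: Moves the arm, as the interface text tells. Its arguments: {"type":"object","properties":{"increments":{"type":"array","items":{"type":"object","properties":{"hand":{"type":"number"},"travel":{"type":"array","items":{"type":"number"}},"yaw":{"type":"number"}}}},"newtons":{"type":"number"}},"required":["increments"]}

```bash
mkdir -p pics; ls
python3 - <<'E'
from station import manip
import cv2,json,numpy as np
s=manip.sense(); print({k:np.round(v,3).tolist() for k,v in s.items()})
for n in ("side","top"):
    d=manip.snapshot(n); cv2.imwrite(f"pics/{n}0.png",d["pixels"]); print(n,d["fx"],d["cx"],d["cy"],np.round(d["R"],4).tolist(),np.round(d["t"],4).tolist())
E
```

```text
pics
{'t': 0.0, 'q': [0.966, 0.528, 1.434, -0.0, 1.181, -0.179], 'qd': [0.002, 0.001, -0.002, -0.001, -0.0, -0.0], 'tau': [-0.001, -44.237, -17.802, -0.0, 0.008, 0.0], 'tcp_pos': [0.258, 0.568, 0.23], 'tool_rot': [0.212, 0.977, -0.001, -0.0], 'force': [0.07, 0.011, 0.474], 'ft_torque': [-0.005, -0.015, 0.006], 'finger_gap': 0.998}
side 397.0308283836988 254.64773386108766 189.51833986516505 [[0.697, -0.7169, -0.0139], [-0.4409, -0.4132, -0.7968], [0.5655, 0.5615, -0.6041]] [-0.2902, 0.3612, 1.3336]
top 435.7594691435121 247.42137785393768 191.83821979303676 [[-0.0068, -0.9998, -0.0208], [-0.9912, 0.0095, -0.1322], [0.1324, 0.0197, -0.991]] [0.0949, 0.5058, 1.8192]
```

View pics/side0.png

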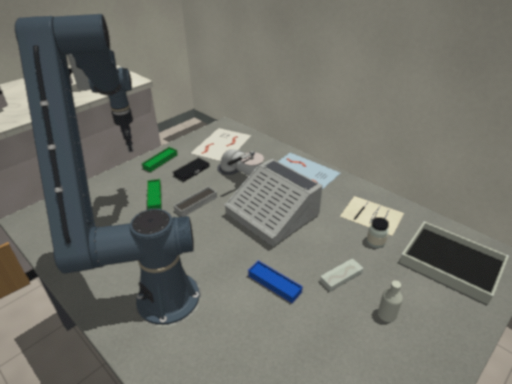

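View pics/top0.png

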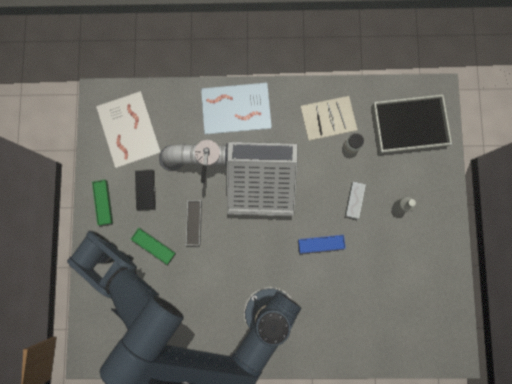

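Seen in the top view: two green trays (102,203) and (153,246), a blue one (321,244), and a stainless one with dark wax (194,223). The last fits tray_mid. The large dark-filled tray at (412,124) is far too wide. The clear block is at (356,200), and the lever runs from (207,152) towards (205,190). I'll confirm with enlarged crops.

Run:
```python
import cv2,numpy as np
t=cv2.imread("pics/top0.png")
a=cv2.resize(t[130:260,150:250],None,fx=4,fy=4,interpolation=cv2.INTER_CUBIC)
b=cv2.resize(t[130:260,220:380],None,fx=2.5,fy=4,interpolation=cv2.INTER_CUBIC)
b=cv2.resize(t[130:260,220:310],None,fx=4,fy=4,interpolation=cv2.INTER_CUBIC)
cv2.imwrite("pics/c1.png",np.hstack([a,b]))
c=cv2.resize(t[165:265,290:390],None,fx=5,fy=5,interpolation=cv2.INTER_CUBIC)
cv2.imwrite("pics/c2.png",c)
```

```text
(no output)
```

View pics/c1.png

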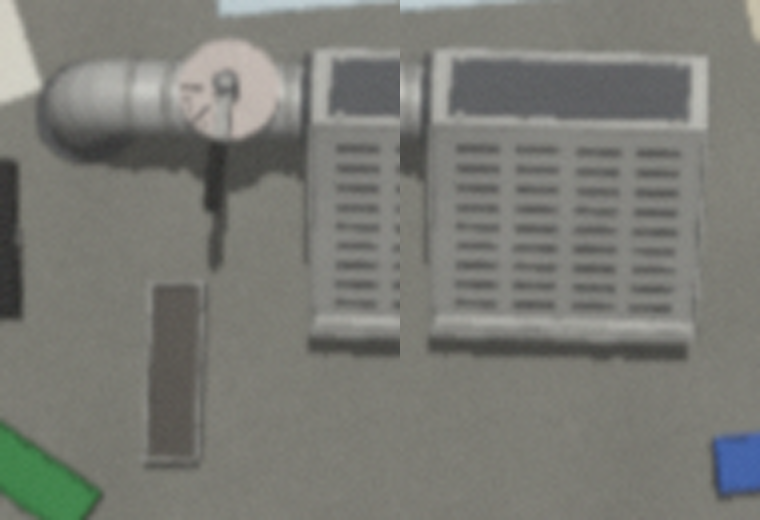

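View pics/c2.png

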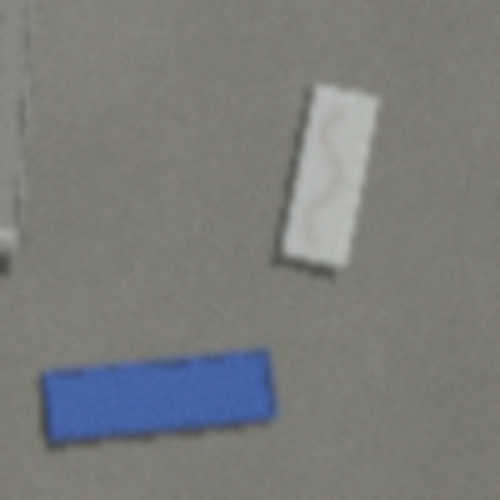

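```bash
cat > h.py <<'E'
import cv2,numpy as np
def ray(d,uv,z):
    uv=np.atleast_2d(np.asarray(uv,float)); R=np.array(d["R"]);t=np.array(d["t"])
    v=np.c_[(uv[:,0]-d["cx"])/d["fx"],(uv[:,1]-d["cy"])/d["fy"],np.ones(len(uv))]@R
    c=-R.T@t
    return c+v*((z-c[2])/v[:,2])[:,None]
def proj(d,X):
    p=np.atleast_2d(X)@np.array(d["R"]).T+np.array(d["t"])
    return np.c_[p[:,0]/p[:,2]*d["fx"]+d["cx"],p[:,1]/p[:,2]*d["fy"]+d["cy"]]
def big(mask):
    c,_=cv2.findContours(mask.astype(np.uint8),cv2.RETR_EXTERNAL,cv2.CHAIN_APPROX_NONE)
    return max(c,key=cv2.contourArea)
E
python3 - <<'E'
from station import manip
from h import *
d=manip.snapshot("top"); im=d["pixels"].astype(int); np.set_printoptions(precision=4,suppress=True)
def reg(m,x0,y0,x1,y1):
    k=np.zeros(m.shape,bool);k[y0:y1,x0:x1]=m[y0:y1,x0:x1];return k
g=im.mean(2)
print("vals block",im[200,356],"wax",im[223,193],"bench",im[223,240+10],im[260,220])
# block
c=big(reg(g>135,335,170,380,230)); P=ray(d,c[:,0,:],0.03)[:,:2]
r=cv2.minAreaRect(P.astype(np.float32)*1000);print("block",r)
b,gg,rr=im[...,0],im[...,1],im[...,2]
m=reg((g<95)&(rr>=b),183,196,206,255);c=big(m);P=ray(d,c[:,0,:],0.032)[:,:2]
print("wax",cv2.minAreaRect(P.astype(np.float32)*1000),cv2.boundingRect(c))
cr=lambda L,ox,oy:[(x/4+ox-.375,y/4+oy-.375) for x,y in L]
print("tray corners",ray(d,cr([(148,283),(206,282),(201,464),(146,464)],150,130),.034)[:,:2])
print("plenum",ray(d,cr([(33,52),(308,57),(306,128),(28,124)],220,130),.16)[:,:2])
print("ledge top in",ray(d,cr([(30,318),(293,325)],220,130),.0656)[:,:2])
print("plate ctr",ray(d,cr([(228,89)],150,130),.136)[:,:2],"pivot",ray(d,cr([(225,82)],150,130),.165)[:,:2])
print("sleeve ends/mid",ray(d,cr([(218,142),(213,210),(215,176)],150,130),.162)[:,:2])
E
```

```text
vals block [169 173 173] wax [84 88 92] bench [118 125 126] [119 128 127]
block ((470.3224182128906, -368.44281005859375), (57.17797088623047, 151.0579376220703), 77.18944549560547)
wax ((378.79461669921875, 323.8222961425781), (45.44096374511719, 174.48097229003906), 87.86229705810547) (187, 202, 12, 42)
tray corners [[0.4724 0.3499]
 [0.4729 0.288 ]
 [0.2809 0.2919]
 [0.2813 0.3497]]
plenum [[ 0.6905  0.1657]
 [ 0.6821 -0.1105]
 [ 0.6096 -0.107 ]
 [ 0.6167  0.1707]]
ledge top in [[ 0.4306  0.1752]
 [ 0.4209 -0.0979]]
plate ctr [[0.659 0.254]] pivot [[0.6595 0.2537]]
sleeve ends/mid [[0.599  0.2607]
 [0.5302 0.2653]
 [0.5645 0.2635]]
```

Confirmed: the stainless tray with dark wax at (194,223) is the one meant. Its top corners give 191 x 59 mm and the block measures 151 x 57 mm, both matching the given sizes. The sleeve's middle comes out 95.5 mm from the pivot (given 95). The lever now stands at about 4°. Next I'll work out the approach to the lever.

```bash
cat >> h.py <<'E'
from scipy.spatial.transform import Rotation as Ro
def plan(s,target,xhead=None,phead=None):
    """tool-frame travel mm to target if tool x heading were phead (deg; default now); yaw deg to bring x heading to xhead"""
    R=Ro.from_quat(s["tool_rot"]).as_matrix(); h=np.degrees(np.arctan2(R[1,0],R[0,0]))
    p=np.radians(h if phead is None else phead)
    d=(np.array(target)-s["tcp_pos"])*1000
    x=np.array([np.cos(p),np.sin(p)]);y=np.array([np.sin(p),-np.cos(p)])
    print("tcp",np.round(s["tcp_pos"],4),"xhead %.2f"%h,"tilt",np.round(R[:,2],3),"gap %.3f"%s["finger_gap"],"F",np.round(s["force"],1),"t",round(s["t"],2))
    print("travel",np.round([d[:2]@x,d[:2]@y,-d[2]],1),"yaw", None if xhead is None else round((h-xhead+180)%360-180,2))
E
python3 - <<'E'
from station import manip
from h import *
plan(manip.sense(),[.5645,.2635,.215],174,174)
E
```

```text
tcp [0.2584 0.5685 0.2305] xhead 155.55 tilt [-0.001 -0.001 -1.   ] gap 1.002 F [-0.5  0.   0.4] t 0.15
travel [-336.3 -271.3   15.5] yaw -18.45
```

Request:
servo_tool(increments=[{"yaw":-6.15,"travel":[0,0,0],"hand":0},{"yaw":-6.15,"travel":[0,0,0],"hand":0},{"yaw":-6.15,"travel":[0,0,0],"hand":0},{"travel":[-12,-10,0],"hand":0},{"travel":[-22,-18,0],"hand":0},{"travel":[-25,-20,0],"hand":0},{"travel":[-25,-20,0],"hand":0},{"travel":[-25,-20,0],"hand":0},{"travel":[-25,-20,0],"hand":0},{"travel":[-25,-20,0],"hand":0},{"travel":[-25,-20,0],"hand":0},{"travel":[-25,-20,0],"hand":0},{"travel":[-25,-20,0],"hand":0},{"travel":[-25,-20,0],"hand":0},{"travel":[-25,-20,3],"hand":0},{"travel":[-22,-18,3],"hand":0},{"travel":[-15,-12,3],"hand":0},{"travel":[-10,-9,3],"hand":0},{"travel":[-5,-4,3],"hand":0},{"travel":[0,0,0],"hand":0}])

```text
schema error: expected keys hand, travel, yaw
```

Run:
```python
from station import manip
from h import *
plan(manip.sense(),[.5645,.2635,.143],174)
d=manip.snapshot("side"); cv2.imwrite("pics/s1.png",cv2.resize(d["pixels"][80:260,130:370],None,fx=3,fy=3))
print(proj(d,[[.5645,.2635,.162],[.6595,.254,.162]]))
```

```text
tcp [0.2584 0.5685 0.2305] xhead 155.55 tilt [-0.001 -0.001 -1.   ] gap 1.002 F [-0.5  0.   0.4] t 0.15
travel [-404.9 -150.9   87.5] yaw -18.45
[[234.16026735 160.23424361]
 [251.2815158  152.43783348]]
```

View pics/s1.png

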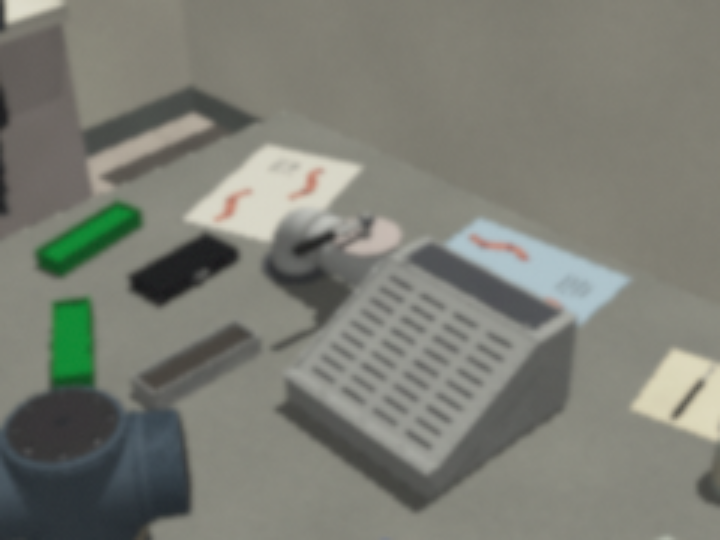

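The call was refused, so nothing moved. In the side view the sleeve lies at about (236,160) and the prediction was (234,160), so the two views agree. I'll repeat the move with all keys in every row.

Request:
servo_tool(increments=[{"yaw":-6.15,"travel":[0,0,0],"hand":0},{"yaw":-6.15,"travel":[0,0,0],"hand":0},{"yaw":-6.15,"travel":[0,0,0],"hand":0},{"travel":[-12,-10,0],"hand":0,"yaw":0},{"travel":[-22,-18,0],"hand":0,"yaw":0},{"travel":[-25,-20,0],"hand":0,"yaw":0},{"travel":[-25,-20,0],"hand":0,"yaw":0},{"travel":[-25,-20,0],"hand":0,"yaw":0},{"travel":[-25,-20,0],"hand":0,"yaw":0},{"travel":[-25,-20,0],"hand":0,"yaw":0},{"travel":[-25,-20,0],"hand":0,"yaw":0},{"travel":[-25,-20,0],"hand":0,"yaw":0},{"travel":[-25,-20,0],"hand":0,"yaw":0},{"travel":[-25,-20,0],"hand":0,"yaw":0},{"travel":[-25,-20,3],"hand":0,"yaw":0},{"travel":[-22,-18,3],"hand":0,"yaw":0},{"travel":[-15,-12,3],"hand":0,"yaw":0},{"travel":[-10,-9,3],"hand":0,"yaw":0},{"travel":[-5,-4,3],"hand":0,"yaw":0},{"travel":[0,0,0],"hand":0,"yaw":0}])

```text
t: 2.2
tcp_pos: [0.5643, 0.2639, 0.2156]
tool_rot: [0.053, 0.999, -0.0, -0.001]
force: [-0.8, -0.6, -0.2]
finger_gap: 0.999
```

Run:
```python
from station import manip
from h import *
plan(manip.sense(),[.5645,.2635,.143],174)
```

```text
tcp [0.5643 0.2639 0.2156] xhead 173.94 tilt [-0.001 -0.    -1.   ] gap 0.999 F [-0.8 -0.6 -0.2] t 2.2
travel [-0.3 -0.3 72.6] yaw -0.06
```

Now descend to the sleeve and close gently.

Request:
servo_tool(newtons=40, increments=[{"yaw":0,"travel":[0,0,10],"hand":0},{"yaw":0,"travel":[0,0,15],"hand":0},{"yaw":0,"travel":[0,0,15],"hand":0},{"yaw":0,"travel":[0,0,15],"hand":0},{"yaw":0,"travel":[0,0,10],"hand":0},{"yaw":0,"travel":[0,0,6],"hand":0.3},{"yaw":0,"travel":[0,0,0],"hand":1},{"yaw":0,"travel":[0,0,0],"hand":1},{"yaw":0,"travel":[0,0,0],"hand":1},{"yaw":0,"travel":[0,0,0],"hand":1},{"yaw":0,"travel":[0,0,0],"hand":1},{"yaw":0,"travel":[0,0,0],"hand":1},{"yaw":0,"travel":[0,0,0],"hand":1},{"yaw":0,"travel":[0,0,0],"hand":1}])

```text
t: 3.6
tcp_pos: [0.5649, 0.2642, 0.1462]
tool_rot: [0.053, 0.999, 0.0, 0.001]
force: [-2.3, -1.3, 6.1]
finger_gap: 0.196
```

Run:
```python
from station import manip
from h import *
s=manip.sense();plan(s,[.5645,.2635,.143],174)
p=s["tcp_pos"][:2]-np.array([.6595,.254]); print(np.linalg.norm(p),np.degrees(np.arctan2(p[1],p[0])))
d=manip.snapshot("top"); cv2.imwrite("pics/t2.png",cv2.resize(d["pixels"][110:260,130:310],None,fx=4,fy=4))
```

```text
tcp [0.5649 0.2642 0.1462] xhead 173.97 tilt [ 0.001  0.    -1.   ] gap 0.196 F [-2.3 -1.3  6.1] t 3.6
travel [ 0.3 -0.8  3.2] yaw -0.03
0.0951485797583925 173.83271669104806
```

View pics/t2.png

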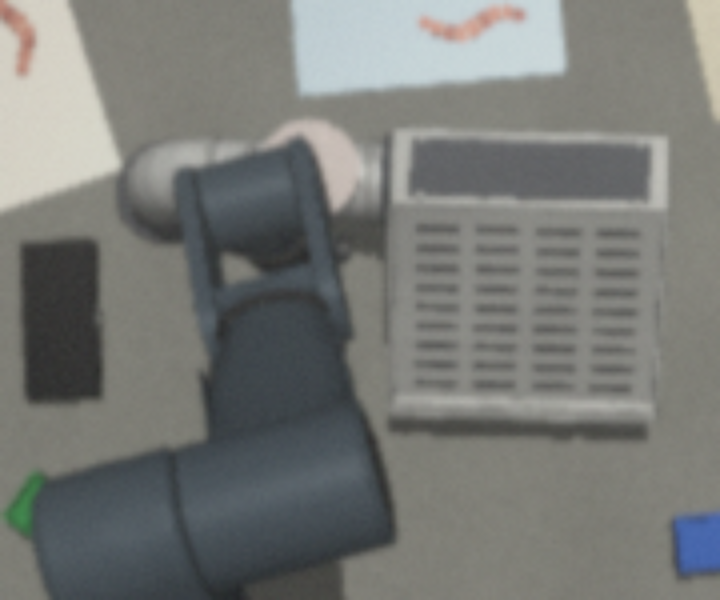

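The gripper holds the sleeve: gap 16.7 mm on the 18 mm sleeve, radius 95 mm, heading 173.9°. Half open is at about 133.2° (desk yaw −1.8°), so I'll turn 40.7° along the arc.

Request:
servo_tool(increments=[{"yaw":2,"travel":[-0.06,3.3,0],"hand":1},{"yaw":4.07,"travel":[-0.24,6.75,0],"hand":1},{"yaw":4.07,"travel":[-0.24,6.75,0],"hand":1},{"yaw":4.07,"travel":[-0.24,6.75,0],"hand":1},{"yaw":4.07,"travel":[-0.24,6.75,0],"hand":1},{"yaw":4.07,"travel":[-0.24,6.75,0],"hand":1},{"yaw":4.07,"travel":[-0.24,6.75,0],"hand":1},{"yaw":4.07,"travel":[-0.24,6.75,0],"hand":1},{"yaw":4.07,"travel":[-0.24,6.75,0],"hand":1},{"yaw":4.07,"travel":[-0.24,6.75,0],"hand":1},{"yaw":2,"travel":[-0.06,3.3,0],"hand":1},{"yaw":0,"travel":[0,0,0],"hand":1},{"yaw":0,"travel":[0,0,0],"hand":1},{"yaw":0,"travel":[0,0,0],"hand":1},{"yaw":0,"travel":[0,0,0],"hand":1}])

```text
t: 5.15
tcp_pos: [0.5953, 0.3234, 0.1462]
tool_rot: [0.396, 0.918, 0.001, 0.002]
force: [4.0, -0.8, 6.1]
finger_gap: 0.192
```

Run:
```python
from station import manip
from h import *
s=manip.sense();plan(s,[.5945,.3233,.143],133.2)
p=s["tcp_pos"][:2]-np.array([.6595,.254]); print(np.linalg.norm(p),np.degrees(np.arctan2(p[1],p[0])))
```

```text
tcp [0.5953 0.3234 0.1462] xhead 133.39 tilt [ 0.004  0.001 -1.   ] gap 0.192 F [ 4.  -0.8  6.1] t 5.15
travel [ 0.5 -0.7  3.2] yaw 0.19
0.09451725366742442 132.75418107272594
```

Request:
servo_tool(increments=[{"yaw":0,"travel":[0,0,0],"hand":0},{"yaw":0,"travel":[0,0,0],"hand":0},{"yaw":0,"travel":[0,0,0],"hand":0},{"yaw":0,"travel":[0,0,0],"hand":0},{"yaw":0,"travel":[0,0,0],"hand":0},{"yaw":0,"travel":[0,0,-15],"hand":0},{"yaw":0,"travel":[0,0,-25],"hand":0},{"yaw":0,"travel":[0,0,-25],"hand":0},{"yaw":0,"travel":[0,0,-15],"hand":0},{"yaw":-7.5,"travel":[0,0,0],"hand":0},{"yaw":-7.5,"travel":[0,0,0],"hand":0},{"yaw":-7.5,"travel":[0,0,0],"hand":0},{"yaw":-7.5,"travel":[0,0,0],"hand":0},{"yaw":-7.5,"travel":[0,0,0],"hand":0},{"yaw":-7.5,"travel":[0,0,0],"hand":0},{"yaw":0,"travel":[20,0,0],"hand":0},{"yaw":0,"travel":[40,0,0],"hand":0},{"yaw":0,"travel":[40,0,0],"hand":0},{"yaw":0,"travel":[40,0,0],"hand":0},{"yaw":0,"travel":[20,0,0],"hand":0}])

```text
t: 7.15
tcp_pos: [0.4301, 0.3278, 0.2263]
tool_rot: [0.014, 1.0, -0.0, -0.001]
force: [0.6, -0.2, -0.2]
finger_gap: 0.999
```

Run:
```python
from station import manip
from h import *
s=manip.sense();plan(s,[.377,.322,.08],178.5,178.5)
d=manip.snapshot("top"); cv2.imwrite("pics/t3.png",cv2.resize(d["pixels"][110:260,130:310],None,fx=4,fy=4))
d=manip.snapshot("side"); cv2.imwrite("pics/s3.png",cv2.resize(d["pixels"][80:260,130:370],None,fx=3,fy=3))
```

```text
tcp [0.4301 0.3278 0.2263] xhead 178.43 tilt [-0.002 -0.    -1.   ] gap 0.999 F [ 0.6 -0.2 -0.2] t 7.15
travel [ 53.   -7.2 146.3] yaw -0.07
```

View pics/t3.png

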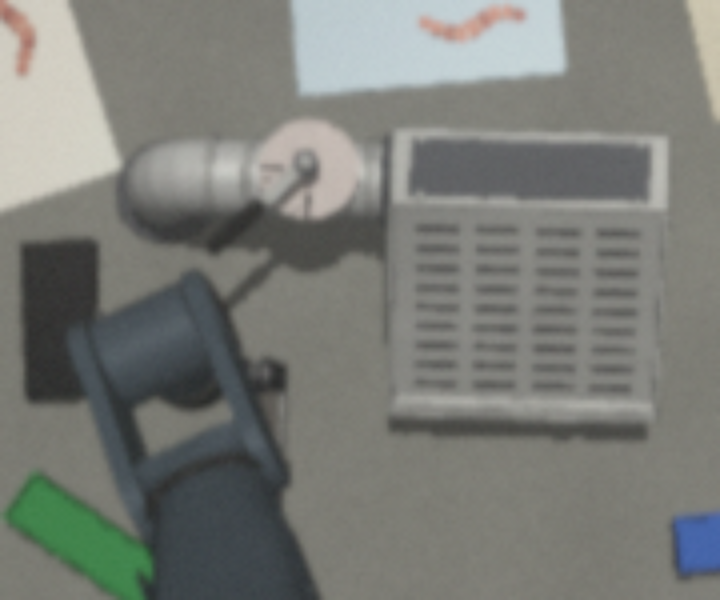

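View pics/s3.png

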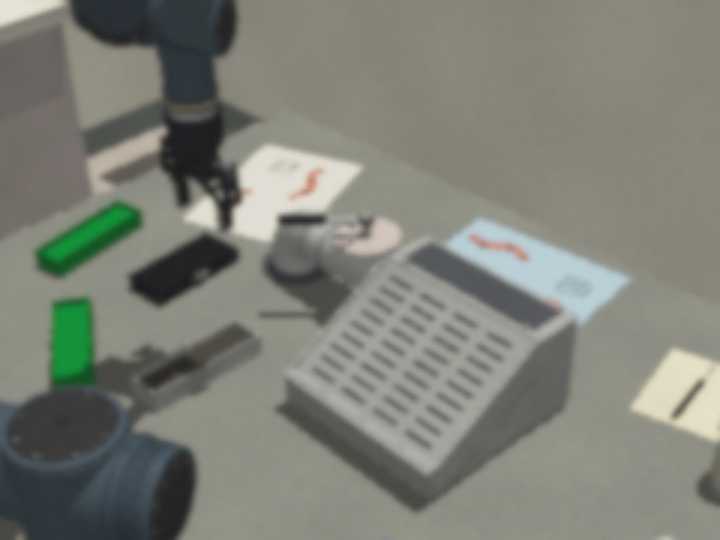

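Run:
```python
from station import manip
from h import *
d=manip.snapshot("top"); im=d["pixels"].astype(int); g=im.mean(2)
m=np.zeros(g.shape,bool);m[157:174,178:199]=(g<75)[157:174,178:199]
c=big(m);P=ray(d,c[:,0,:],.162)[:,:2];print(np.round(P.mean(0),4),len(c))
vx,vy,x0,y0=cv2.fitLine((P*1000).astype(np.float32),cv2.DIST_L2,0,.01,.01).ravel();print("heading",np.degrees(np.arctan2(vy,vx))%180)
M=P.mean(0)-[.6595,.254];print("from pivot",np.linalg.norm(M),np.degrees(np.arctan2(M[1],M[0])))
```

```text
[0.5929 0.3232] 60
heading 92.83097
from pivot 0.09607983582446399 133.91349736297883
```

The damper reads about 44° by the camera and 45° by the arm. Next I'll go over the tray, then descend.

Request:
servo_tool(newtons=35, increments=[{"yaw":0,"travel":[10,-1.4,10],"hand":0},{"yaw":0,"travel":[20,-2.8,25],"hand":0},{"yaw":0,"travel":[16,-2,35],"hand":0},{"yaw":0,"travel":[7,-1,35],"hand":0},{"yaw":0,"travel":[0,0,25],"hand":0},{"yaw":0,"travel":[0,0,15],"hand":0},{"yaw":0,"travel":[0,0,0],"hand":0}])

```text
t: 8.0
tcp_pos: [0.3819, 0.3221, 0.0786]
tool_rot: [0.015, 1.0, -0.001, -0.001]
force: [0.3, 0.0, 0.1]
finger_gap: 0.999
```

Run:
```python
from station import manip
from h import *
s=manip.sense();plan(s,[.377,.322,.002],178.5)
d=manip.snapshot("side"); cv2.imwrite("pics/s4.png",cv2.resize(d["pixels"][120:240,140:290],None,fx=5,fy=5))
```

```text
tcp [0.3819 0.3221 0.0786] xhead 178.31 tilt [-0.002 -0.001 -1.   ] gap 0.999 F [0.3 0.  0.1] t 8.0
travel [ 4.9 -0.2 76.6] yaw -0.19
```

View pics/s4.png

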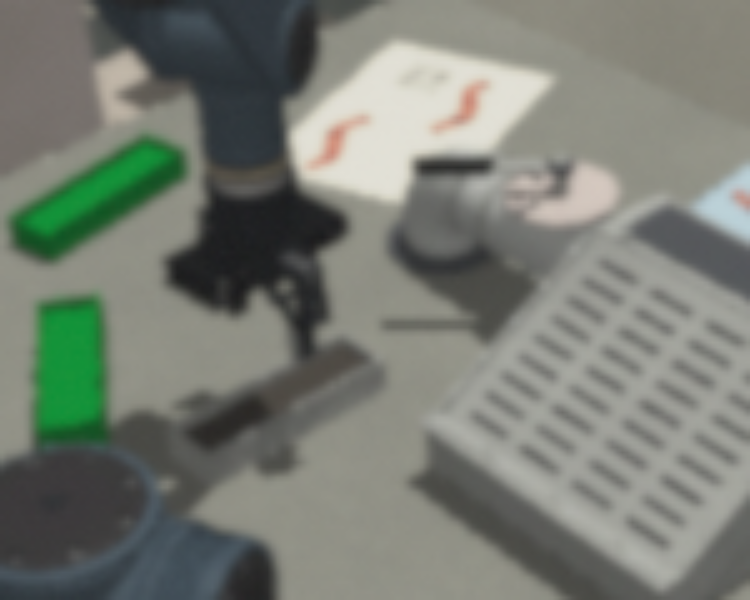

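The open fingers straddle the tray. Descend and grip.

Request:
servo_tool(newtons=35, increments=[{"yaw":0,"travel":[2,0,15],"hand":0},{"yaw":0,"travel":[2,0,20],"hand":0},{"yaw":0,"travel":[1,0,20],"hand":0},{"yaw":0,"travel":[0,0,13],"hand":0},{"yaw":0,"travel":[0,0,6],"hand":0},{"yaw":0,"travel":[0,0,2.5],"hand":0},{"yaw":0,"travel":[0,0,0],"hand":0.2},{"yaw":0,"travel":[0,0,0],"hand":0.3},{"yaw":0,"travel":[0,0,0],"hand":1},{"yaw":0,"travel":[0,0,0],"hand":1},{"yaw":0,"travel":[0,0,0],"hand":1},{"yaw":0,"travel":[0,0,0],"hand":1},{"yaw":0,"travel":[0,0,0],"hand":1},{"yaw":0,"travel":[0,0,0],"hand":1}])

```text
t: 9.45
tcp_pos: [0.3758, 0.3222, 0.0047]
tool_rot: [0.014, 1.0, -0.0, 0.0]
force: [0.2, -2.4, 5.2]
finger_gap: 0.67
```

Run:
```python
from station import manip
from h import *
s=manip.sense();plan(s,[.377,.322,.002],178.5)
d=manip.snapshot("side"); cv2.imwrite("pics/s5.png",cv2.resize(d["pixels"][120:240,140:290],None,fx=5,fy=5))
```

```text
tcp [0.3758 0.3222 0.0047] xhead 178.41 tilt [ 0.001 -0.    -1.   ] gap 0.670 F [ 0.2 -2.4  5.2] t 9.45
travel [-1.2 -0.2  2.7] yaw -0.09
```

View pics/s5.png

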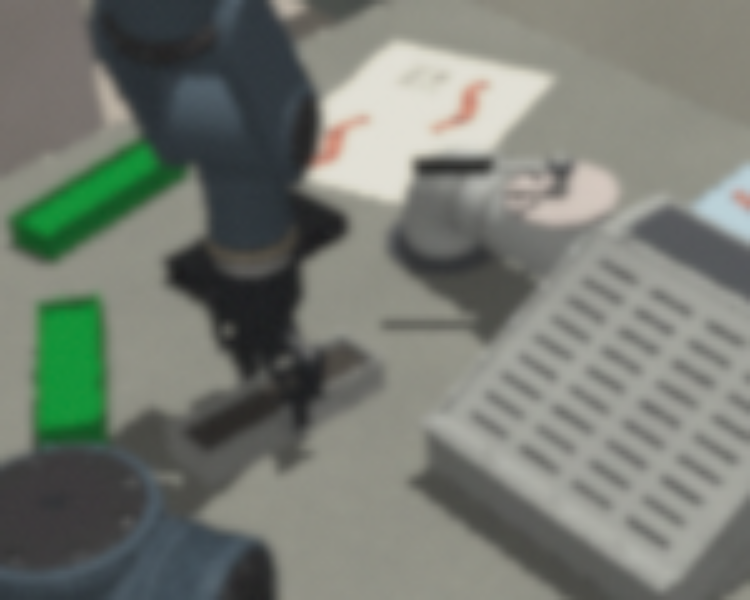

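Gripped, with a gap of 57 mm on the 58 mm tray. Before carrying it over, I'll check the desk frame by projecting its known corners into both pictures.

```bash
cat >> h.py <<'E'
YAW=np.radians(-1.8); O=np.array([.431,.0385,.055]); A=np.radians(28)
ex=np.array([np.cos(YAW)*np.cos(A),np.sin(YAW)*np.cos(A),np.sin(A)]);ey=np.array([-np.sin(YAW),np.cos(YAW),0]);ez=np.cross(ex,ey)
def S(x,y,z): return O+x*ex+y*ey+z*ez
E
python3 - <<'E'
from station import manip
from h import *
pts=[S(0,.14,.012),S(0,-.14,.012),S(-.012,.14,.012),S(-.012,-.14,.012),S(.213,.135,0),S(.213,-.135,0)]
pts+= [p+[.08*np.cos(YAW),.08*np.sin(YAW),.16-p[2]] for p in pts[4:6]]
out=[]
for n,(y0,y1,x0,x1) in {"side":(130,250,215,335),"top":(130,230,215,315)}.items():
    d=manip.snapshot(n); f=6 if n=="top" else 5
    im=cv2.resize(d["pixels"][y0:y1,x0:x1],None,fx=f,fy=f)
    for u,v in proj(d,pts): cv2.circle(im,(int((u-x0+.5)*f),int((v-y0+.5)*f)),3,(0,0,255),-1)
    cv2.imwrite(f"pics/chk_{n}.png",im)
E
```

```text
(no output)
```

View pics/chk_side.png

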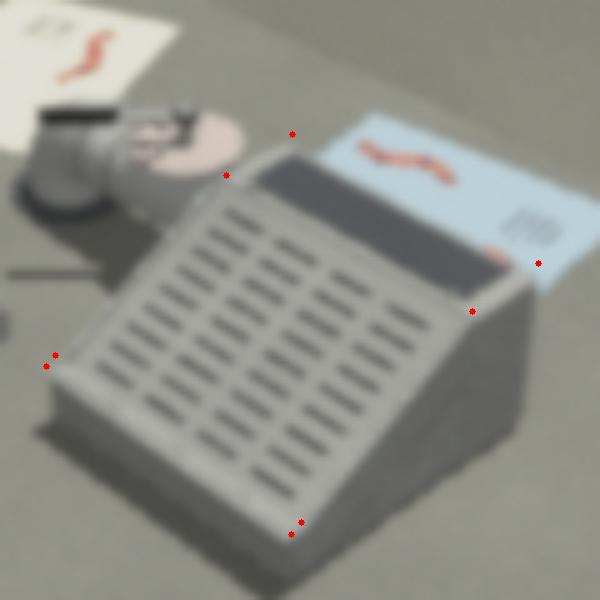

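View pics/chk_top.png

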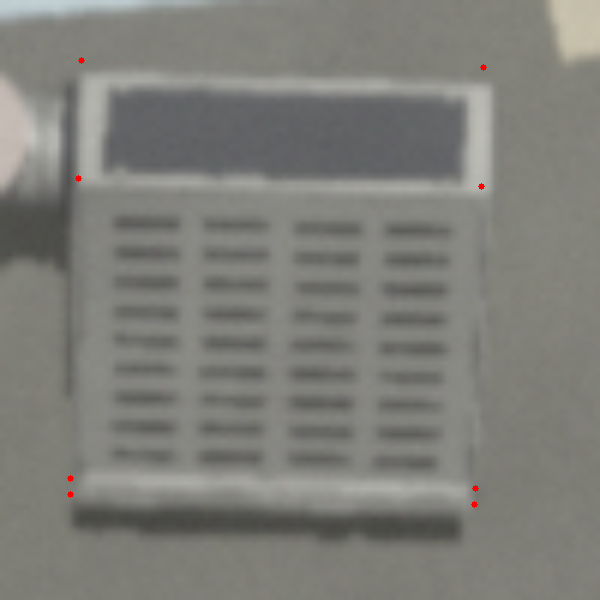

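Run:
```python
from station import manip
from h import *
d=manip.snapshot("top"); s=manip.snapshot("side"); print(d["fx"],d["fy"],s["fx"],s["fy"])
def enh(im): 
    return cv2.createCLAHE(3,(4,4)).apply(cv2.cvtColor(im,cv2.COLOR_BGR2GRAY))
a=cv2.resize(d["pixels"][195:225,222:302],None,fx=10,fy=10,interpolation=cv2.INTER_CUBIC)
b=cv2.resize(s["pixels"][195:255,218:298],None,fx=5,fy=5,interpolation=cv2.INTER_CUBIC)
c=cv2.resize(s["pixels"][130:190,255:335],None,fx=5,fy=5,interpolation=cv2.INTER_CUBIC)
cv2.imwrite("pics/e.png",np.vstack([a,np.hstack([b,c])]))
# column profiles in top: mean over columns 240-280 along tilted ledge
g=d["pixels"].mean(2)
for u in (235,250,265,280,290): print(u,[int(g[v,u-1:u+2].mean()) for v in range(198,226)])
for u in (240,262,284): print(u,[int(g[v,u-1:u+2].mean()) for v in range(136,166)])
```

```text
435.7594691435121 435.7594691435121 397.0308283836988 397.0308283836988
235 [131, 127, 107, 105, 125, 130, 120, 101, 114, 130, 144, 159, 157, 143, 134, 129, 107, 79, 71, 80, 105, 120, 122, 121, 122, 121, 122, 123]
250 [131, 129, 112, 96, 115, 130, 126, 104, 95, 116, 134, 151, 162, 150, 133, 124, 105, 82, 73, 72, 83, 107, 122, 124, 122, 124, 125, 123]
265 [116, 129, 125, 104, 102, 121, 127, 113, 98, 113, 131, 146, 161, 158, 146, 135, 122, 97, 77, 75, 81, 104, 119, 122, 123, 123, 123, 124]
280 [114, 129, 128, 107, 94, 116, 130, 127, 106, 103, 122, 140, 162, 172, 157, 140, 128, 102, 80, 72, 73, 82, 106, 119, 123, 124, 122, 121]
290 [134, 134, 134, 132, 134, 135, 135, 136, 136, 136, 135, 137, 149, 164, 158, 141, 131, 112, 92, 81, 79, 87, 109, 121, 124, 126, 124, 126]
240 [127, 125, 127, 128, 126, 134, 158, 165, 138, 109, 100, 99, 100, 99, 99, 100, 98, 98, 98, 98, 98, 98, 110, 147, 159, 139, 128, 129, 130, 125]
262 [128, 128, 128, 128, 129, 131, 137, 160, 160, 134, 107, 101, 100, 99, 99, 99, 98, 98, 98, 98, 99, 99, 99, 112, 147, 150, 140, 135, 135, 136]
284 [125, 126, 125, 124, 123, 123, 126, 140, 157, 144, 116, 104, 101, 100, 100, 100, 101, 101, 99, 100, 100, 99, 101, 116, 154, 168, 146, 130, 133, 134]
```

View pics/e.png

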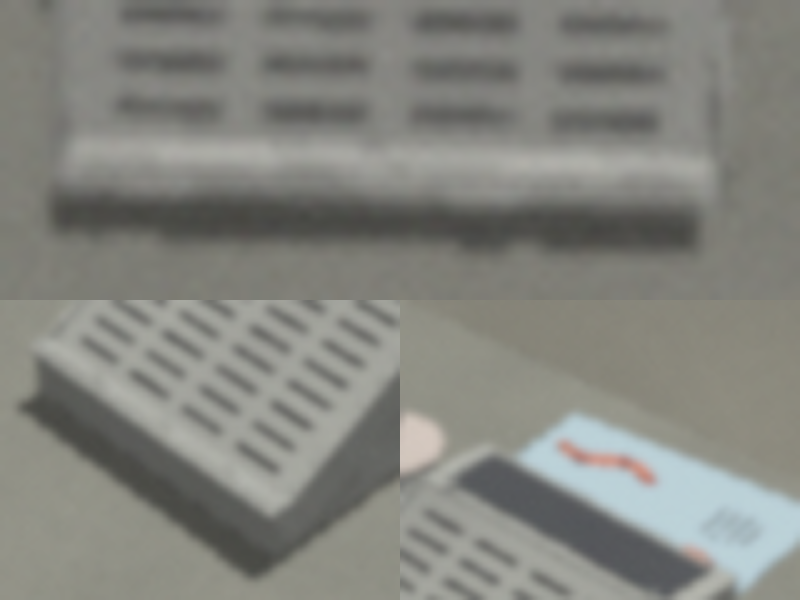

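The top picture shows the ledge band at rows 208–214 and the plenum's back at row 142. The side view agrees with a slope origin 6–7 mm nearer than my first figure. The checks disagree with each other by a few mm, so I take O = (0.424, 0.037), aim 6 mm up-slope of the ledge and let the tray slide. Lift the tray and work out the carry.

Request:
servo_tool(increments=[{"yaw":0,"travel":[0,0,-8],"hand":1},{"yaw":0,"travel":[0,0,-15],"hand":1},{"yaw":0,"travel":[0,0,-25],"hand":1},{"yaw":0,"travel":[0,0,-30],"hand":1},{"yaw":0,"travel":[0,0,-30],"hand":1},{"yaw":0,"travel":[0,0,-30],"hand":1},{"yaw":0,"travel":[0,0,-30],"hand":1},{"yaw":0,"travel":[0,0,-20],"hand":1},{"yaw":0,"travel":[0,0,-10],"hand":1},{"yaw":0,"travel":[0,0,0],"hand":1},{"yaw":0,"travel":[0,0,0],"hand":1}])

```text
t: 10.8
tcp_pos: [0.3747, 0.3221, 0.201]
tool_rot: [0.014, 1.0, -0.0, -0.001]
force: [0.1, 0.1, -4.9]
finger_gap: 0.671
```

```bash
sed -i 's/O=np.array(\[.431,.0385,.055\])/O=np.array([.424,.037,.055])/' h.py
python3 - <<'E'
from station import manip
from h import *
g=S(.102,.07,.0294); print("final grip",g,"tcp z",g[2]-.0247)
plan(manip.sense(),[g[0],g[1],.1],178.2)
d=manip.snapshot("side"); cv2.imwrite("pics/s6.png",cv2.resize(d["pixels"][90:240,140:330],None,fx=4,fy=4))
E
```

```text
final grip [0.50241931 0.10457013 0.12884476] tcp z 0.1041447586342133
tcp [0.3747 0.3221 0.201 ] xhead 178.36 tilt [-0.002 -0.001 -1.   ] gap 0.671 F [ 0.1  0.1 -4.9] t 10.8
travel [-133.8 -213.8  101. ] yaw 0.16
```

View pics/s6.png

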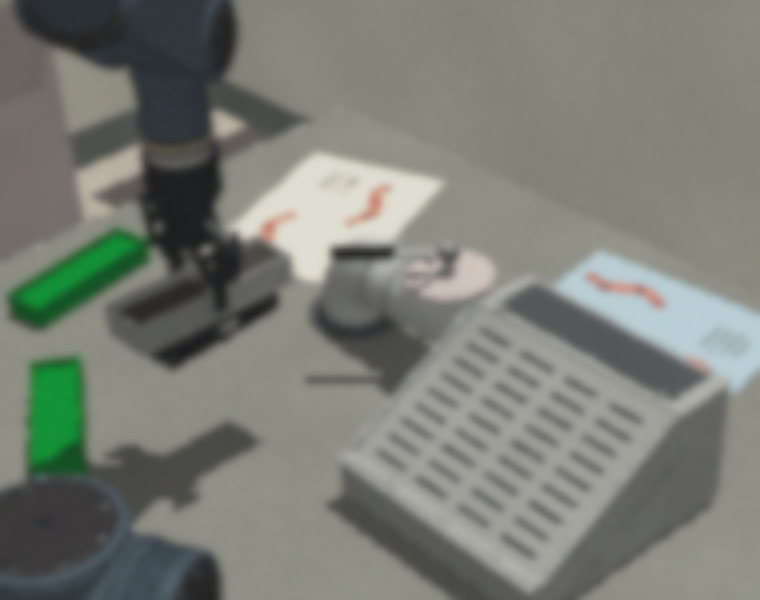

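Request:
servo_tool(increments=[{"yaw":0.15,"travel":[-5,-8,0],"hand":1},{"yaw":0,"travel":[-10,-16,0],"hand":1},{"yaw":0,"travel":[-14,-22,0],"hand":1},{"yaw":0,"travel":[-15,-24,0],"hand":1},{"yaw":0,"travel":[-15,-24,0],"hand":1},{"yaw":0,"travel":[-15,-24,0],"hand":1},{"yaw":0,"travel":[-15,-24,0],"hand":1},{"yaw":0,"travel":[-15,-24,0],"hand":1},{"yaw":0,"travel":[-13,-21,0],"hand":1},{"yaw":0,"travel":[-10,-16,0],"hand":1},{"yaw":0,"travel":[-7,-11,0],"hand":1},{"yaw":0,"travel":[0,0,10],"hand":1},{"yaw":0,"travel":[0,0,15],"hand":1},{"yaw":0,"travel":[0,0,10],"hand":1},{"yaw":0,"travel":[0,0,5],"hand":1},{"yaw":0,"travel":[0,0,0],"hand":1}])

```text
t: 12.45
tcp_pos: [0.5018, 0.1049, 0.1607]
tool_rot: [0.015, 1.0, 0.0, -0.001]
force: [0.2, -0.3, -3.4]
finger_gap: 0.675
```

Run:
```python
from station import manip
from h import *
g=S(.102,.07,.0294)
plan(manip.sense(),[g[0],g[1],g[2]-.0247],178.2)
d=manip.snapshot("side"); cv2.imwrite("pics/s7.png",cv2.resize(d["pixels"][90:240,180:340],None,fx=4,fy=4))
```

```text
tcp [0.5018 0.1049 0.1607] xhead 178.26 tilt [-0.003  0.    -1.   ] gap 0.675 F [ 0.2 -0.3 -3.4] t 12.45
travel [-0.6 -0.3 56.5] yaw 0.06
```

View pics/s7.png

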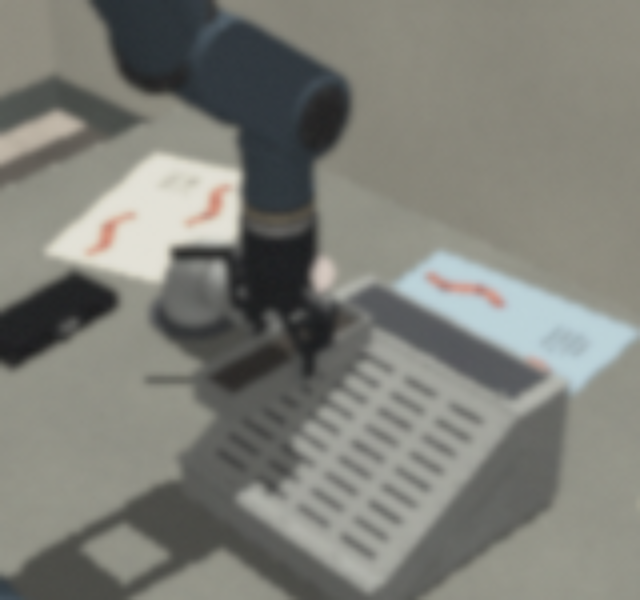

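The tray hangs level above the left half. Lower it slowly and watch the force.

Request:
servo_tool(newtons=25, increments=[{"yaw":0,"travel":[0,0,3],"hand":1},{"yaw":0,"travel":[0,0,3],"hand":1},{"yaw":0,"travel":[0,0,3],"hand":1},{"yaw":0,"travel":[0,0,3],"hand":1},{"yaw":0,"travel":[0,0,3],"hand":1},{"yaw":0,"travel":[0,0,3],"hand":1},{"yaw":0,"travel":[0,0,3],"hand":1},{"yaw":0,"travel":[0,0,0],"hand":1}])

```text
t: 13.3
tcp_pos: [0.5009, 0.1045, 0.1402]
tool_rot: [0.015, 1.0, 0.0, -0.002]
force: [-5.5, 0.7, 0.0]
finger_gap: 0.675
```

Run:
```python
from station import manip
from h import *
g=S(.102,.07,.0294)
plan(manip.sense(),[g[0],g[1],g[2]-.0247],178.2)
d=manip.snapshot("side"); cv2.imwrite("pics/s8.png",cv2.resize(d["pixels"][90:240,180:340],None,fx=4,fy=4))
```

```text
tcp [0.5009 0.1045 0.1402] xhead 178.22 tilt [-0.004  0.    -1.   ] gap 0.675 F [-5.5  0.7  0. ] t 13.3
travel [-1.6  0.1 36. ] yaw 0.02
```

View pics/s8.png

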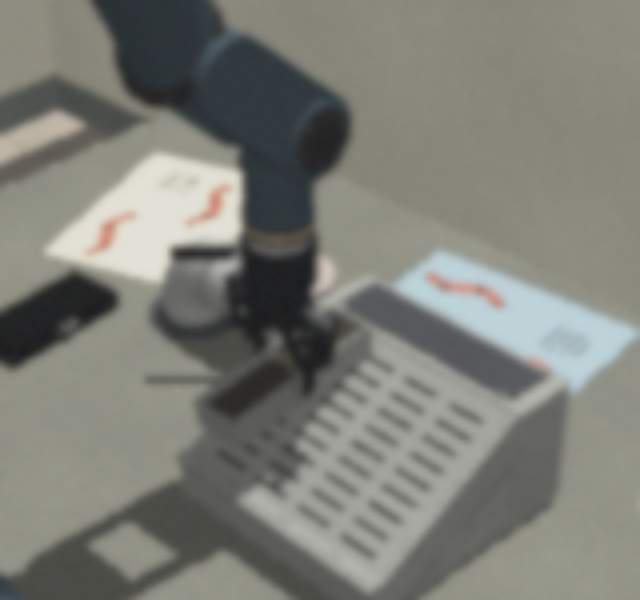

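Request:
servo_tool(increments=[{"yaw":0,"travel":[0,0,3],"hand":1},{"yaw":0,"travel":[0,0,3],"hand":1},{"yaw":0,"travel":[0,0,3],"hand":1},{"yaw":0,"travel":[0,0,3],"hand":1},{"yaw":0,"travel":[0,0,0],"hand":1}])

```text
t: 13.85
tcp_pos: [0.5003, 0.1045, 0.128]
tool_rot: [0.016, 1.0, 0.0, -0.003]
force: [-5.6, -0.1, 0.8]
finger_gap: 0.673
```

Run:
```python
from station import manip
from h import *
g=S(.102,.07,.0294)
plan(manip.sense(),[g[0],g[1],g[2]-.0247],178.2)
d=manip.snapshot("side"); cv2.imwrite("pics/s9.png",cv2.resize(d["pixels"][140:240,210:310],None,fx=6,fy=6))
```

```text
tcp [0.5003 0.1045 0.128 ] xhead 178.22 tilt [-0.006  0.    -1.   ] gap 0.673 F [-5.6 -0.1  0.8] t 13.85
travel [-2.1  0.1 23.9] yaw 0.02
```

View pics/s9.png

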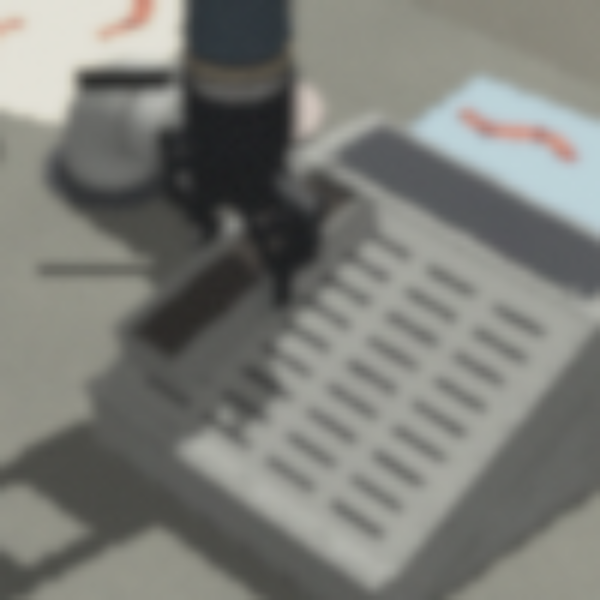

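The tray is pitching in the grip as intended, at low force. Continue.

Request:
servo_tool(increments=[{"yaw":0,"travel":[0,0,3],"hand":1},{"yaw":0,"travel":[0,0,3],"hand":1},{"yaw":0,"travel":[0,0,3],"hand":1},{"yaw":0,"travel":[0,0,3],"hand":1},{"yaw":0,"travel":[0,0,3],"hand":1},{"yaw":0,"travel":[0,0,0],"hand":1}])

```text
t: 14.5
tcp_pos: [0.5019, 0.1045, 0.1133]
tool_rot: [0.016, 1.0, 0.0, -0.001]
force: [-4.3, 0.0, -1.1]
finger_gap: 0.671
```

Run:
```python
from station import manip
from h import *
g=S(.102,.07,.0294)
plan(manip.sense(),[g[0],g[1],g[2]-.0247],178.2)
d=manip.snapshot("side"); cv2.imwrite("pics/s10.png",cv2.resize(d["pixels"][140:240,210:310],None,fx=6,fy=6))
```

```text
tcp [0.5019 0.1045 0.1133] xhead 178.22 tilt [-0.002  0.    -1.   ] gap 0.671 F [-4.3  0.  -1.1] t 14.5
travel [-0.5  0.1  9.1] yaw 0.02
```

View pics/s10.png

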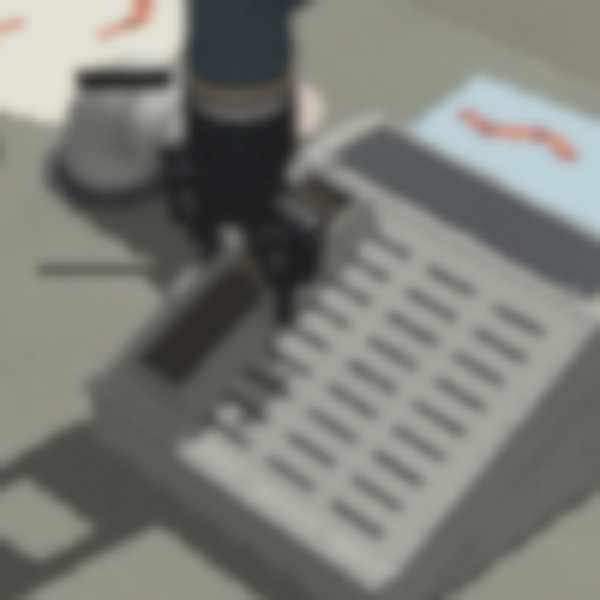

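Request:
servo_tool(increments=[{"yaw":0,"travel":[0,0,2],"hand":1},{"yaw":0,"travel":[0,0,2],"hand":1},{"yaw":0,"travel":[0,0,1.5],"hand":1},{"yaw":0,"travel":[0,0,0],"hand":1}])

```text
t: 14.95
tcp_pos: [0.5034, 0.1044, 0.1082]
tool_rot: [0.016, 1.0, 0.0, 0.0]
force: [-3.7, 1.2, -0.9]
finger_gap: 0.675
```

Run:
```python
from station import manip
from h import *
g=S(.102,.07,.0294)
plan(manip.sense(),[g[0],g[1],g[2]-.0247],178.2)
d=manip.snapshot("side"); cv2.imwrite("pics/s11.png",cv2.resize(d["pixels"][140:240,210:310],None,fx=6,fy=6))
```

```text
tcp [0.5034 0.1044 0.1082] xhead 178.21 tilt [ 0.001  0.    -1.   ] gap 0.675 F [-3.7  1.2 -0.9] t 14.95
travel [1.  0.2 4.1] yaw 0.01
```

View pics/s11.png

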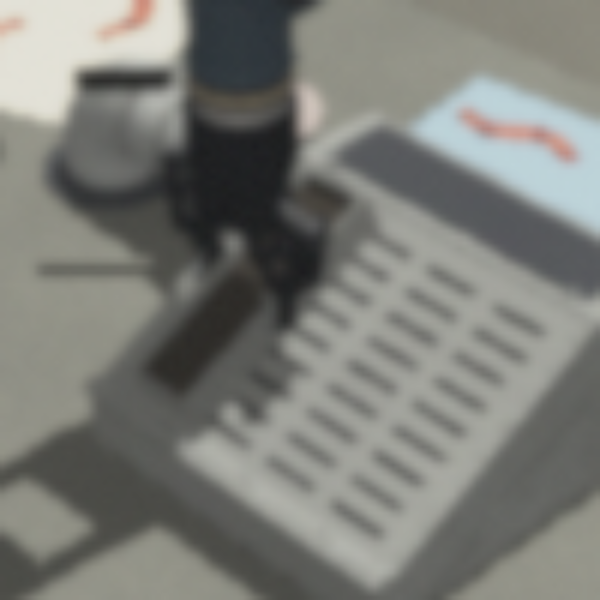

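Request:
servo_tool(increments=[{"yaw":0,"travel":[0,0,1.5],"hand":1},{"yaw":0,"travel":[0,0,1.5],"hand":1},{"yaw":0,"travel":[0,0,1],"hand":1},{"yaw":0,"travel":[0,0,0],"hand":1}])

```text
t: 15.4
tcp_pos: [0.5041, 0.1044, 0.1045]
tool_rot: [0.016, 1.0, -0.0, 0.001]
force: [-0.8, 0.6, 0.6]
finger_gap: 0.672
```

Run:
```python
from station import manip
from h import *
g=S(.102,.07,.0294)
plan(manip.sense(),[g[0],g[1],g[2]-.0247],178.2)
d=manip.snapshot("side"); cv2.imwrite("pics/s12.png",cv2.resize(d["pixels"][140:240,210:310],None,fx=6,fy=6))
```

```text
tcp [0.5041 0.1044 0.1045] xhead 178.22 tilt [ 0.002 -0.    -1.   ] gap 0.672 F [-0.8  0.6  0.6] t 15.4
travel [1.7 0.2 0.4] yaw 0.02
```

View pics/s12.png

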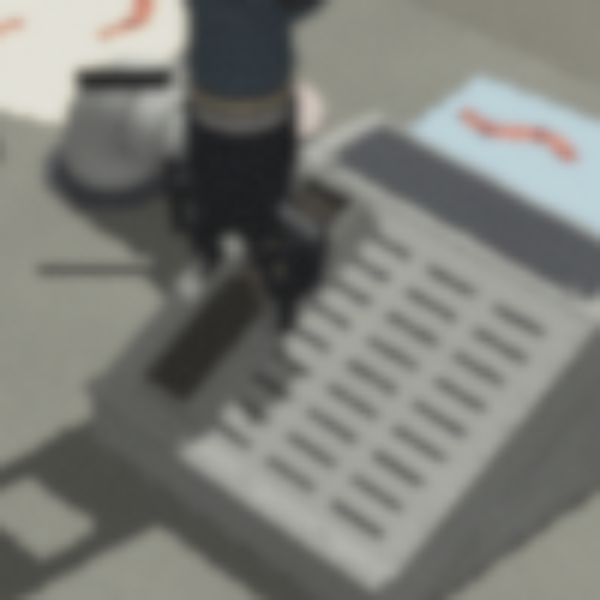

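Request:
servo_tool(increments=[{"yaw":0,"travel":[0,0,1],"hand":1},{"yaw":0,"travel":[0,0,1],"hand":1},{"yaw":0,"travel":[0,0,0],"hand":1}])

```text
t: 15.75
tcp_pos: [0.5042, 0.1043, 0.104]
tool_rot: [0.016, 1.0, -0.0, 0.002]
force: [-2.4, 0.3, 11.9]
finger_gap: 0.671
```

Run:
```python
from station import manip
from h import *
g=S(.102,.07,.0294)
plan(manip.sense(),[g[0],g[1],g[2]-.0247],178.2)
```

```text
tcp [0.5042 0.1043 0.104 ] xhead 178.21 tilt [ 0.003 -0.    -1.   ] gap 0.671 F [-2.4  0.3 11.9] t 15.75
travel [ 1.8  0.2 -0.2] yaw 0.01
```

It's seated: upward force has risen to 12 N, exactly at the predicted height of 0.104. Release.

Request:
servo_tool(increments=[{"yaw":0,"travel":[0,0,-0.5],"hand":0.3},{"yaw":0,"travel":[0,0,0],"hand":0.2},{"yaw":0,"travel":[0,0,0],"hand":0.1},{"yaw":0,"travel":[0,0,0],"hand":0},{"yaw":0,"travel":[0,0,0],"hand":0},{"yaw":0,"travel":[0,0,0],"hand":0},{"yaw":0,"travel":[0,0,-10],"hand":0},{"yaw":0,"travel":[0,0,-20],"hand":0},{"yaw":0,"travel":[0,0,-30],"hand":0},{"yaw":0,"travel":[0,0,-30],"hand":0},{"yaw":0,"travel":[0,0,-20],"hand":0}])

```text
t: 16.85
tcp_pos: [0.5037, 0.1044, 0.2156]
tool_rot: [0.016, 1.0, 0.0, 0.002]
force: [0.3, 0.6, 0.1]
finger_gap: 1.004
```

Run:
```python
from station import manip
from h import *
plan(manip.sense(),[.5,.1,.2],178.2)
d=manip.snapshot("side"); cv2.imwrite("pics/s13.png",cv2.resize(d["pixels"][140:240,210:310],None,fx=6,fy=6))
```

```text
tcp [0.5037 0.1044 0.2156] xhead 178.22 tilt [ 0.003 -0.    -1.   ] gap 1.004 F [0.3 0.6 0.1] t 16.85
travel [ 3.6 -4.5 15.6] yaw 0.02
```

View pics/s13.png

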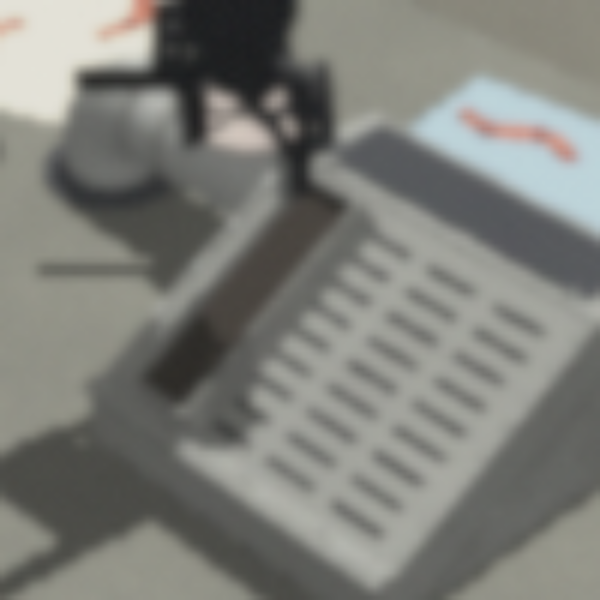

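The tray lies flat on the left half. Its low end is still shaded, so I'll check it from above once the arm has cleared. On to the block.

Run:
```python
from station import manip
from h import *
plan(manip.sense(),[.4703,-.3684,.2156],167.2)
```

```text
tcp [0.5055 0.1045 0.2182] xhead 178.23 tilt [ 0.009 -0.    -1.   ] gap 0.996 F [0.4 0.3 1.8] t 16.9
travel [  20.6 -473.8    2.6] yaw 11.03
```

Request:
servo_tool(increments=[{"yaw":0,"travel":[0,-10,0],"hand":0},{"yaw":0,"travel":[1,-20,0],"hand":0},{"yaw":0,"travel":[1,-30,0],"hand":0},{"yaw":0,"travel":[2,-35,0],"hand":0},{"yaw":0,"travel":[2,-38,0],"hand":0},{"yaw":0,"travel":[2,-38,0],"hand":0},{"yaw":0,"travel":[2,-38,0],"hand":0},{"yaw":0,"travel":[2,-38,0],"hand":0},{"yaw":0,"travel":[2,-38,0],"hand":0},{"yaw":0,"travel":[2,-38,0],"hand":0},{"yaw":0,"travel":[2,-38,0],"hand":0},{"yaw":0,"travel":[2,-38,0],"hand":0},{"yaw":0,"travel":[0.6,-34,0],"hand":0},{"yaw":0,"travel":[0,-25,0],"hand":0},{"yaw":0,"travel":[0,-15.8,0],"hand":0},{"yaw":5.5,"travel":[0,0,0],"hand":0},{"yaw":5.5,"travel":[0,0,0],"hand":0},{"yaw":0,"travel":[0,0,0],"hand":0}])

```text
t: 18.7
tcp_pos: [0.4668, -0.3679, 0.2116]
tool_rot: [0.111, 0.994, 0.001, -0.001]
force: [-0.3, 0.3, 0.6]
finger_gap: 1.0
```

Run:
```python
from station import manip
from h import *
plan(manip.sense(),[.4703,-.3684,.1],167.2)
d=manip.snapshot("top"); cv2.imwrite("pics/t14.png",cv2.resize(d["pixels"][125:265,190:390],None,fx=4,fy=4))
cv2.imwrite("pics/t14z.png",cv2.resize(d["pixels"][135:225,215:305],None,fx=6.5,fy=6.5,interpolation=cv2.INTER_CUBIC))
d=manip.snapshot("side"); cv2.imwrite("pics/s14.png",cv2.resize(d["pixels"][140:240,210:310],None,fx=6,fy=6))
```

```text
tcp [ 0.4668 -0.3679  0.2116] xhead 167.22 tilt [-0.002  0.002 -1.   ] gap 1.000 F [-0.3  0.3  0.6] t 18.7
travel [ -3.6   0.3 111.6] yaw 0.02
```

View pics/t14.png

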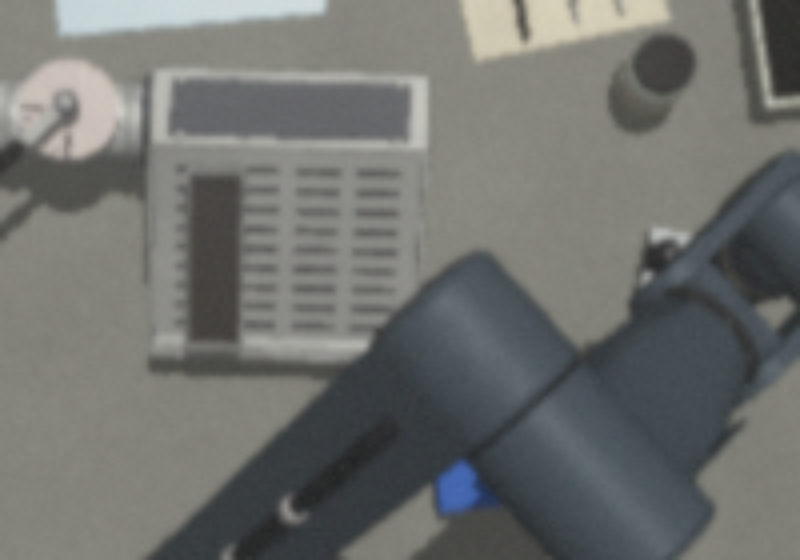

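View pics/t14z.png

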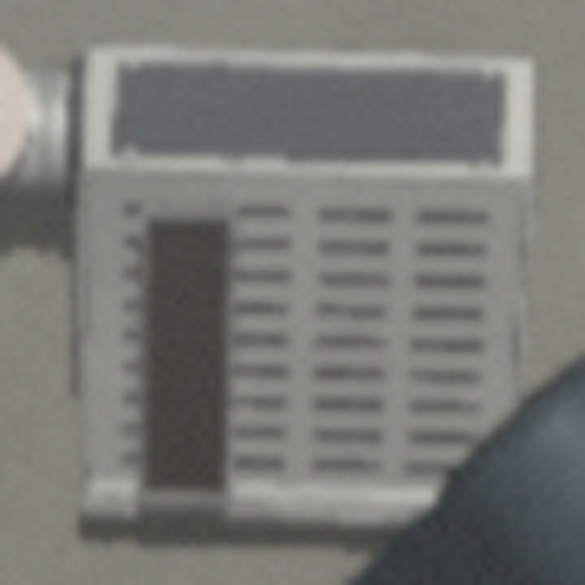

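View pics/s14.png

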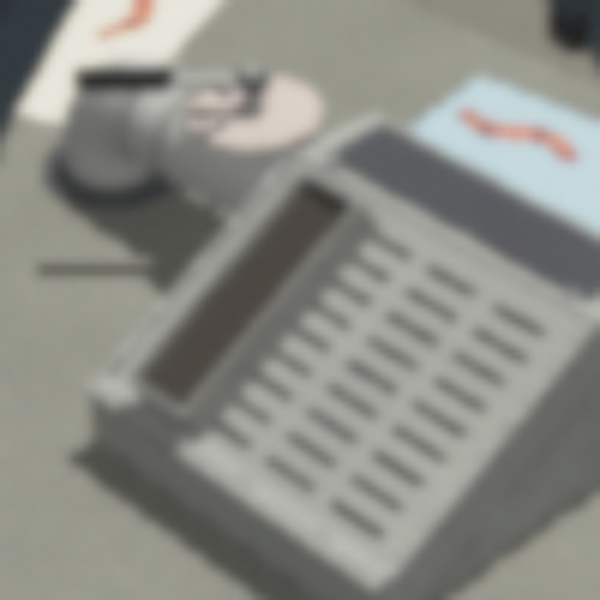

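From above, the tray's low end covers the inner edge of the ledge band (rows 209–213), its sides run straight up the slope, and the lever still lies on the middle tick. I'll put numbers on the tray, then descend on the block.

```bash
cat >> h.py <<'E'
def rayslope(d,uv,z):
    uv=np.atleast_2d(np.asarray(uv,float)); R=np.array(d["R"]);c=-R.T@np.array(d["t"])
    v=np.c_[(uv[:,0]-d["cx"])/d["fx"],(uv[:,1]-d["cy"])/d["fy"],np.ones(len(uv))]@R
    p=O+z*ez; X=c+v*(((p-c)@ez)/(v@ez))[:,None]; X=X-O
    return np.c_[X@ex,X@ey]
E
python3 - <<'E'
from station import manip
from h import *
d=manip.snapshot("top"); g=d["pixels"].mean(2)
m=np.zeros(g.shape,bool);m[165:214,234:252]=(g<90)[165:214,234:252]
m=cv2.morphologyEx(m.astype(np.uint8),cv2.MORPH_OPEN,np.ones((3,5)))
c=big(m);P=rayslope(d,c[:,0,:],.032);print("top wax",cv2.minAreaRect((P*1000).astype(np.float32)))
d=manip.snapshot("side"); q=[(230/6,0)]
cr=lambda L:[(x/6+210-.42,y/6+140-.42) for x,y in L]
# tray top rim corners in side view: low-left, low-right, high-right
print("side wax low-left, low-right, high-left, high-right",rayslope(d,cr([(148,378),(183,400),(305,185),(345,205)]),.032))
E
```

```text
top wax ((104.85093688964844, 72.43643188476562), (172.06405639648438, 49.15386962890625), 0.7588239312171936)
side wax low-left, low-right, high-left, high-right [[0.01506671 0.08332346]
 [0.01588152 0.04947178]
 [0.18635506 0.08697332]
 [0.1880091  0.05017948]]
```

Request:
servo_tool(newtons=35, increments=[{"yaw":0,"travel":[-1.5,0,20],"hand":0},{"yaw":0,"travel":[-1.5,0,40],"hand":0},{"yaw":0,"travel":[-0.6,0,40],"hand":0},{"yaw":0,"travel":[0,0,40],"hand":0},{"yaw":0,"travel":[0,0,25],"hand":0},{"yaw":0,"travel":[0,0,10],"hand":0},{"yaw":0,"travel":[0,0,0],"hand":0}])

```text
t: 19.6
tcp_pos: [0.4706, -0.3686, 0.0366]
tool_rot: [0.111, 0.994, 0.001, -0.001]
force: [-0.5, 0.2, 0.5]
finger_gap: 1.001
```

Run:
```python
from station import manip
from h import *
plan(manip.sense(),[.4703,-.3684,.0015],167.2)
d=manip.snapshot("side"); cv2.imwrite("pics/s15.png",cv2.resize(d["pixels"][220:320,280:400],None,fx=5,fy=5))
```

```text
tcp [ 0.4706 -0.3686  0.0366] xhead 167.26 tilt [-0.002  0.002 -1.   ] gap 1.001 F [-0.5  0.2  0.5] t 19.6
travel [ 0.3  0.1 35.1] yaw 0.06
```

View pics/s15.png

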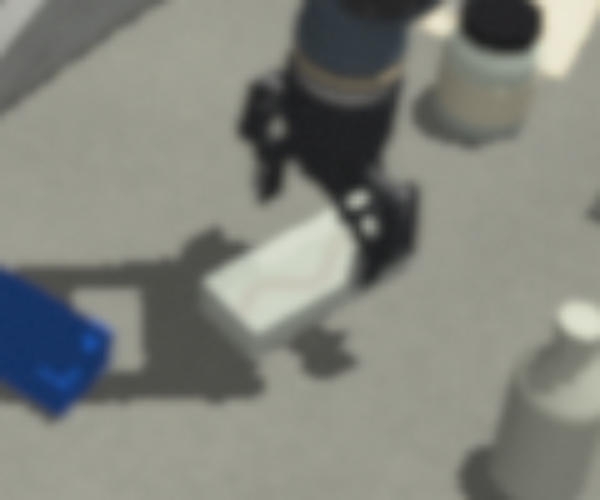

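The tray measures x ≈ 0.101–0.105 with my slope origin. Either the origin is about 7 mm off or the tray stands a few mm short of the ledge. I'll judge it relative to the ledge itself, enlarged.

Run:
```python
from station import manip
from h import *
d=manip.snapshot("top"); s=manip.snapshot("side")
a=cv2.resize(d["pixels"][195:223,223:263],None,fx=15,fy=15,interpolation=cv2.INTER_CUBIC)
b=cv2.resize(s["pixels"][195:228,220:260],None,fx=15,fy=15,interpolation=cv2.INTER_CUBIC)
cv2.imwrite("pics/za.png",np.clip((a.astype(float)-40)*1.6,0,255).astype(np.uint8));cv2.imwrite("pics/zb.png",np.clip((b.astype(float)-40)*1.6,0,255).astype(np.uint8))
g=d["pixels"].mean(2)
for u in (230,238,242,247,254,258): print(u,[int(g[v,u-1:u+2].mean()) for v in range(204,220)])
```

```text
230 [139, 137, 136, 137, 146, 161, 158, 148, 137, 122, 99, 79, 75, 81, 104, 119]
238 [74, 73, 73, 75, 75, 81, 100, 114, 105, 87, 79, 74, 73, 74, 84, 108]
242 [66, 66, 66, 66, 67, 73, 95, 113, 104, 88, 78, 72, 72, 71, 84, 109]
247 [67, 66, 67, 66, 66, 72, 90, 107, 102, 90, 79, 73, 73, 74, 84, 109]
254 [131, 111, 99, 118, 139, 160, 170, 152, 136, 130, 108, 86, 75, 74, 84, 108]
258 [133, 120, 113, 125, 135, 146, 164, 161, 151, 138, 116, 92, 76, 74, 82, 108]
```

View pics/za.png

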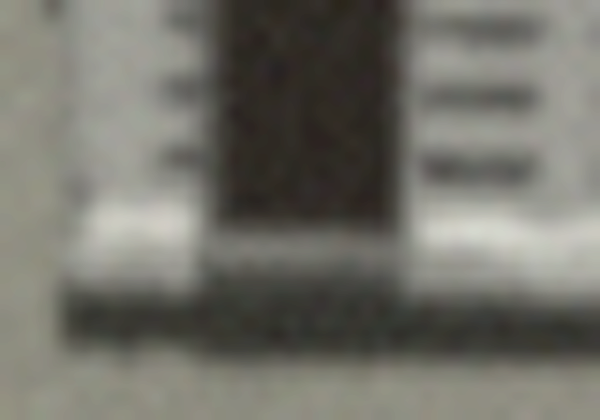

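View pics/zb.png

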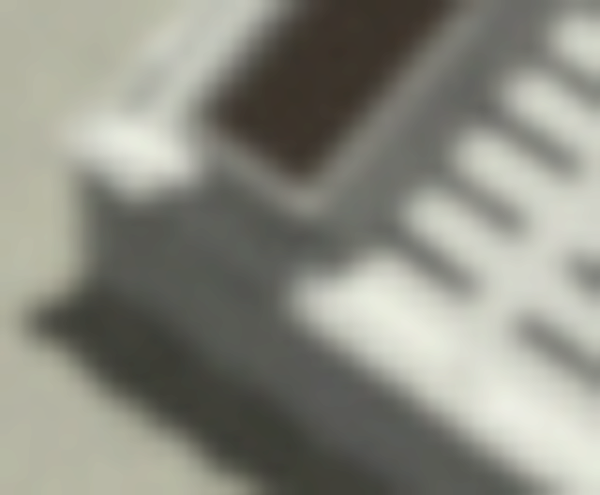

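The side view suggests a gap of roughly 0–5 mm, with uncertainty as large as the figure itself. I'll push the tray down to the ledge later. Block first: descend and grip.

Request:
servo_tool(newtons=35, increments=[{"yaw":0,"travel":[0,0,12],"hand":0},{"yaw":0,"travel":[0,0,12],"hand":0},{"yaw":0,"travel":[0,0,7],"hand":0},{"yaw":0,"travel":[0,0,4],"hand":0},{"yaw":0,"travel":[0,0,0],"hand":0.2},{"yaw":0,"travel":[0,0,0],"hand":0.3},{"yaw":0,"travel":[0,0,0],"hand":1},{"yaw":0,"travel":[0,0,0],"hand":1},{"yaw":0,"travel":[0,0,0],"hand":1},{"yaw":0,"travel":[0,0,0],"hand":1},{"yaw":0,"travel":[0,0,0],"hand":1},{"yaw":0,"travel":[0,0,0],"hand":1}])

```text
t: 20.95
tcp_pos: [0.4713, -0.3695, 0.0031]
tool_rot: [0.111, 0.994, -0.0, 0.0]
force: [0.3, -0.1, 1.4]
finger_gap: 0.649
```

Run:
```python
from station import manip
from h import *
plan(manip.sense(),[.4703,-.3684,.0015],167.2)
```

```text
tcp [ 0.4713 -0.3695  0.0031] xhead 167.21 tilt [ 0. -0. -1.] gap 0.649 F [ 0.3 -0.1  1.4] t 20.95
travel [1.2 0.9 1.6] yaw 0.01
```

Request:
servo_tool(increments=[{"yaw":0,"travel":[0,0,-6],"hand":1},{"yaw":0,"travel":[0,0,-15],"hand":1},{"yaw":0,"travel":[0,0,-25],"hand":1},{"yaw":0,"travel":[0,0,-30],"hand":1},{"yaw":0,"travel":[0,0,-30],"hand":1},{"yaw":0,"travel":[0,0,-30],"hand":1},{"yaw":0,"travel":[0,0,-30],"hand":1},{"yaw":0,"travel":[0,0,-20],"hand":1},{"yaw":0,"travel":[0,0,-11],"hand":1},{"yaw":-5.5,"travel":[0,0,0],"hand":1},{"yaw":-5.5,"travel":[0,0,0],"hand":1},{"yaw":0,"travel":[0,0,0],"hand":1}])

```text
t: 22.15
tcp_pos: [0.4705, -0.3686, 0.1995]
tool_rot: [0.016, 1.0, 0.001, -0.001]
force: [-0.5, 0.2, -3.9]
finger_gap: 0.648
```

```bash
sed -i 's/O=np.array(\[.424,/O=np.array([.428,/' h.py
python3 - <<'E'
from station import manip
from h import *
g=S(.084,-.07,.0276); print(g,"final tcp z",g[2]-.0245)
plan(manip.sense(),[g[0],g[1],.2],178.2,178.2)
d=manip.snapshot("side"); cv2.imwrite("pics/s16.png",cv2.resize(d["pixels"][170:300,250:400],None,fx=5,fy=4.5))
E
```

```text
[ 0.48698123 -0.03488812  0.11880496] final tcp z 0.09430496483692122
tcp [ 0.4705 -0.3686  0.1995] xhead 178.21 tilt [-0.001  0.001 -1.   ] gap 0.648 F [-0.5  0.2 -3.9] t 22.15
travel [ -6.  334.1  -0.5] yaw 0.01
```

View pics/s16.png

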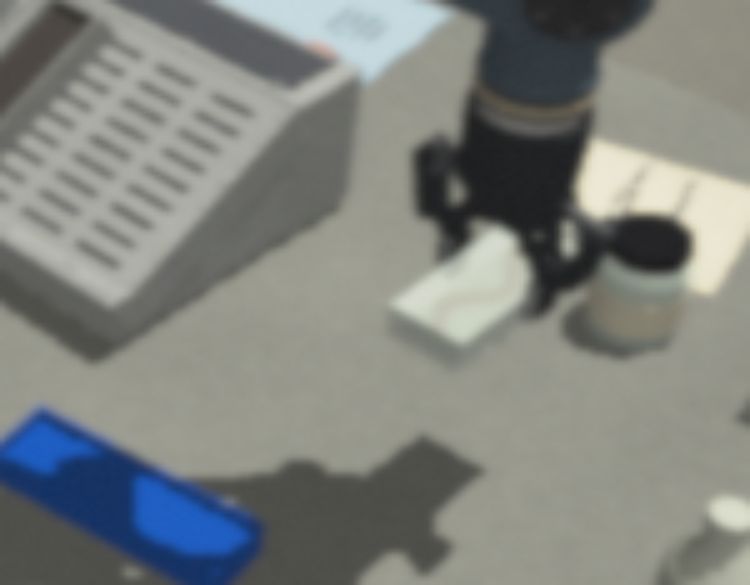

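The block is held level. Carry it over the right half and down to just above contact.

Request:
servo_tool(increments=[{"yaw":0,"travel":[0,8,0],"hand":1},{"yaw":0,"travel":[-0.5,16,0],"hand":1},{"yaw":0,"travel":[-0.5,25,0],"hand":1},{"yaw":0,"travel":[-0.5,30,0],"hand":1},{"yaw":0,"travel":[-0.5,30,0],"hand":1},{"yaw":0,"travel":[-0.5,30,0],"hand":1},{"yaw":0,"travel":[-0.5,30,0],"hand":1},{"yaw":0,"travel":[-0.5,30,0],"hand":1},{"yaw":0,"travel":[-0.5,30,0],"hand":1},{"yaw":0,"travel":[-0.5,30,0],"hand":1},{"yaw":0,"travel":[-0.5,30,0],"hand":1},{"yaw":0,"travel":[-0.5,22,0],"hand":1},{"yaw":0,"travel":[-0.5,15,0],"hand":1},{"yaw":0,"travel":[0,8,0],"hand":1},{"yaw":0,"travel":[0,0,15],"hand":1},{"yaw":0,"travel":[0,0,20],"hand":1},{"yaw":0,"travel":[0,0,15],"hand":1},{"yaw":0,"travel":[0,0,8],"hand":1},{"yaw":0,"travel":[0,0,0],"hand":1}])

```text
t: 24.1
tcp_pos: [0.4866, -0.0354, 0.141]
tool_rot: [0.016, 1.0, 0.0, -0.001]
force: [-0.3, -0.2, -2.9]
finger_gap: 0.647
```

Run:
```python
from station import manip
from h import *
g=S(.084,-.07,.0276)
plan(manip.sense(),[g[0],g[1],g[2]-.0245],178.2)
d=manip.snapshot("side"); cv2.imwrite("pics/s17.png",cv2.resize(d["pixels"][120:250,210:350],None,fx=5,fy=4.5))
```

```text
tcp [ 0.4866 -0.0354  0.141 ] xhead 178.20 tilt [-0.003  0.001 -1.   ] gap 0.647 F [-0.3 -0.2 -2.9] t 24.1
travel [-0.3  0.5 46.7] yaw -0.0
```

View pics/s17.png

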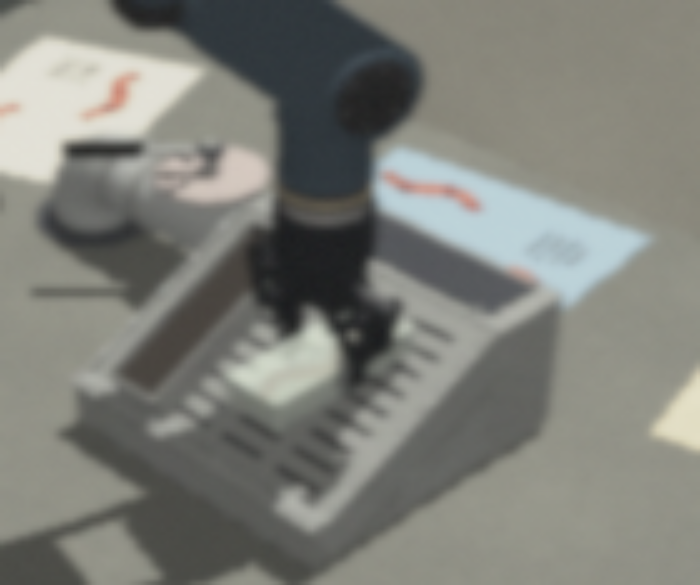

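Request:
servo_tool(newtons=25, increments=[{"yaw":0,"travel":[0,0,4],"hand":1},{"yaw":0,"travel":[0,0,4],"hand":1},{"yaw":0,"travel":[0,0,3],"hand":1},{"yaw":0,"travel":[0,0,3],"hand":1},{"yaw":0,"travel":[0,0,3],"hand":1},{"yaw":0,"travel":[0,0,3],"hand":1},{"yaw":0,"travel":[0,0,3],"hand":1},{"yaw":0,"travel":[0,0,0],"hand":1}])

```text
t: 24.95
tcp_pos: [0.4852, -0.0357, 0.1185]
tool_rot: [0.016, 1.0, 0.0, -0.002]
force: [-5.1, -3.4, 2.0]
finger_gap: 0.649
```

Run:
```python
from station import manip
from h import *
g=S(.084,-.07,.0276)
plan(manip.sense(),[g[0],g[1],g[2]-.0245],178.2)
d=manip.snapshot("side"); cv2.imwrite("pics/s18.png",cv2.resize(d["pixels"][140:250,210:330],None,fx=6,fy=5))
```

```text
tcp [ 0.4852 -0.0357  0.1185] xhead 178.21 tilt [-0.005  0.    -1.   ] gap 0.649 F [-5.1 -3.4  2. ] t 24.95
travel [-1.7  0.8 24.2] yaw 0.01
```

View pics/s18.png

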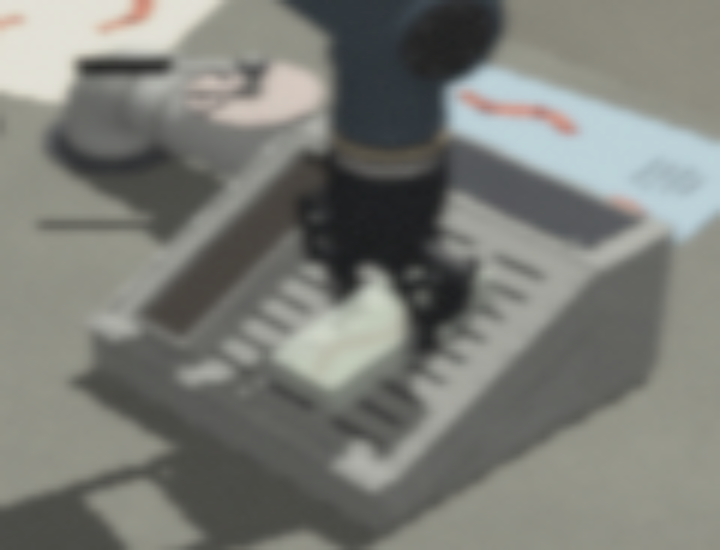

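Same behaviour as with the tray: it is pitching in the grip. Continue.

Request:
servo_tool(increments=[{"yaw":0,"travel":[0,0,3],"hand":1},{"yaw":0,"travel":[0,0,3],"hand":1},{"yaw":0,"travel":[0,0,3],"hand":1},{"yaw":0,"travel":[0,0,3],"hand":1},{"yaw":0,"travel":[0,0,3],"hand":1},{"yaw":0,"travel":[0,0,2],"hand":1},{"yaw":0,"travel":[0,0,0],"hand":1}])

```text
t: 25.7
tcp_pos: [0.4855, -0.0356, 0.1015]
tool_rot: [0.016, 1.0, 0.0, -0.002]
force: [-5.8, -1.7, 0.7]
finger_gap: 0.65
```

Run:
```python
from station import manip
from h import *
g=S(.084,-.07,.0276)
plan(manip.sense(),[g[0],g[1],g[2]-.0245],178.2)
d=manip.snapshot("side"); cv2.imwrite("pics/s19.png",cv2.resize(d["pixels"][140:250,210:330],None,fx=6,fy=5))
```

```text
tcp [ 0.4855 -0.0356  0.1015] xhead 178.19 tilt [-0.004  0.001 -1.   ] gap 0.650 F [-5.8 -1.7  0.7] t 25.7
travel [-1.5  0.7  7.2] yaw -0.01
```

View pics/s19.png

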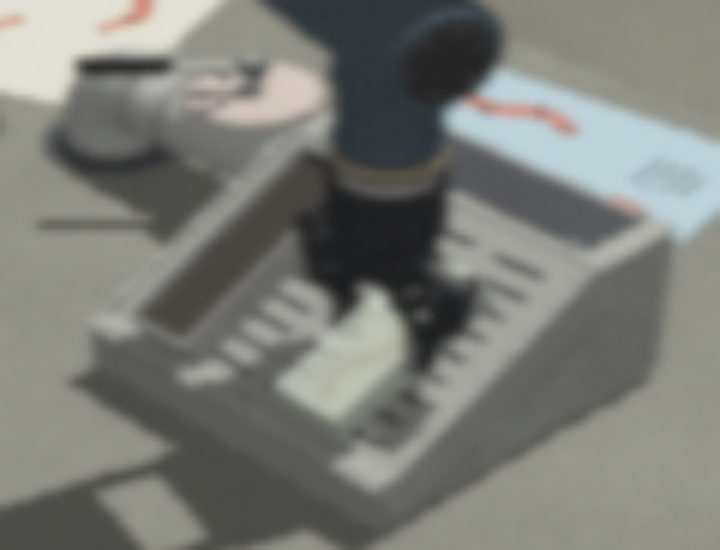

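Request:
servo_tool(increments=[{"yaw":0,"travel":[0,0,2],"hand":1},{"yaw":0,"travel":[0,0,2],"hand":1},{"yaw":0,"travel":[0,0,1.5],"hand":1},{"yaw":0,"travel":[0,0,0],"hand":1}])

```text
t: 26.15
tcp_pos: [0.4862, -0.0356, 0.0963]
tool_rot: [0.016, 1.0, 0.0, -0.001]
force: [-5.2, -2.1, 3.0]
finger_gap: 0.646
```

Request:
servo_tool(increments=[{"yaw":0,"travel":[0,0,1],"hand":1},{"yaw":0,"travel":[0,0,1],"hand":1},{"yaw":0,"travel":[0,0,0],"hand":1}])

```text
t: 26.45
tcp_pos: [0.4865, -0.0356, 0.0948]
tool_rot: [0.016, 1.0, 0.0, -0.001]
force: [-6.1, -2.1, 4.9]
finger_gap: 0.653
```

Request:
servo_tool(increments=[{"yaw":0,"travel":[0,0,1],"hand":1},{"yaw":0,"travel":[0,0,0],"hand":1}])

```text
t: 26.65
tcp_pos: [0.4865, -0.0356, 0.0948]
tool_rot: [0.016, 1.0, -0.0, -0.001]
force: [-8.2, -1.6, 15.5]
finger_gap: 0.651
```

Run:
```python
from station import manip
from h import *
g=S(.084,-.07,.0276)
plan(manip.sense(),[g[0],g[1],g[2]-.0245],178.2)
d=manip.snapshot("side"); cv2.imwrite("pics/s20.png",cv2.resize(d["pixels"][150:245,215:315],None,fx=7,fy=6))
```

```text
tcp [ 0.4865 -0.0356  0.0948] xhead 178.19 tilt [-0.001 -0.    -1.   ] gap 0.651 F [-8.2 -1.6 15.5] t 26.65
travel [-0.5  0.8  0.5] yaw -0.01
```

View pics/s20.png

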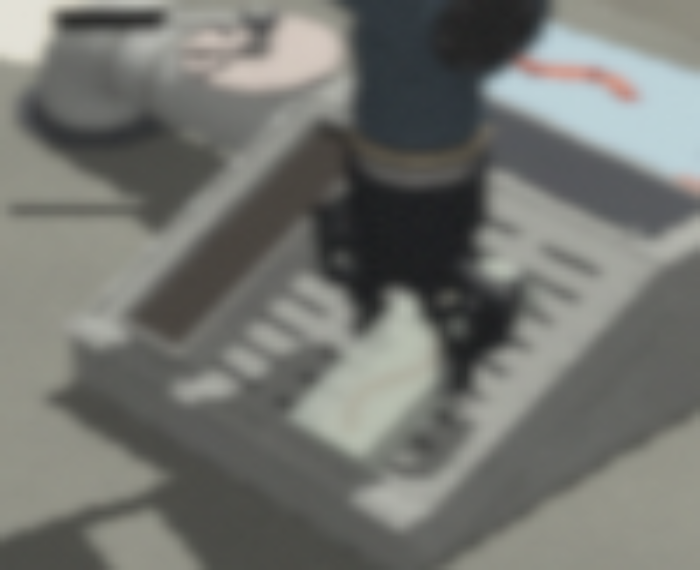

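Seated: the reaction (−8, 15) N is exactly along the slope's normal. Now slide it gently down-slope in the grip until the ledge answers.

Request:
servo_tool(increments=[{"yaw":0,"travel":[0,0,-0.7],"hand":1},{"yaw":0,"travel":[1.77,0,0.94],"hand":1},{"yaw":0,"travel":[1.77,0,0.94],"hand":1},{"yaw":0,"travel":[0,0,0],"hand":1}])

```text
t: 27.1
tcp_pos: [0.4865, -0.0357, 0.0947]
tool_rot: [0.016, 1.0, -0.0, 0.003]
force: [-1.5, 2.0, 18.7]
finger_gap: 0.647
```

Request:
servo_tool(increments=[{"yaw":0,"travel":[0.88,0,0.47],"hand":1},{"yaw":0,"travel":[0.88,0,0.47],"hand":1},{"yaw":0,"travel":[0,0,0],"hand":1}])

```text
t: 27.4
tcp_pos: [0.4854, -0.036, 0.0941]
tool_rot: [0.016, 1.0, -0.001, 0.004]
force: [-0.6, 1.9, 20.5]
finger_gap: 0.648
```

Request:
servo_tool(increments=[{"yaw":0,"travel":[0.88,0,0.47],"hand":1},{"yaw":0,"travel":[0.88,0,0.47],"hand":1},{"yaw":0,"travel":[0,0,0],"hand":1}])

```text
t: 27.7
tcp_pos: [0.4844, -0.0361, 0.0936]
tool_rot: [0.016, 1.0, -0.001, 0.005]
force: [-0.9, 2.9, 21.9]
finger_gap: 0.648
```

Part of that is friction from pressing down. Ease off 1.5 mm and continue.

Request:
servo_tool(increments=[{"yaw":0,"travel":[0,0,-1.5],"hand":1},{"yaw":0,"travel":[0.88,0,0.47],"hand":1},{"yaw":0,"travel":[0.88,0,0.47],"hand":1},{"yaw":0,"travel":[0,0,0],"hand":1}])

```text
t: 28.1
tcp_pos: [0.4842, -0.0362, 0.0935]
tool_rot: [0.016, 1.0, -0.001, 0.006]
force: [5.4, 3.0, 16.3]
finger_gap: 0.65
```

Request:
servo_tool(increments=[{"yaw":0,"travel":[0.88,0,0.4],"hand":1},{"yaw":0,"travel":[0.88,0,0.4],"hand":1},{"yaw":0,"travel":[0,0,0],"hand":1}])

```text
t: 28.4
tcp_pos: [0.4843, -0.0363, 0.0934]
tool_rot: [0.017, 1.0, -0.001, 0.008]
force: [7.1, 4.5, 20.8]
finger_gap: 0.646
```

Request:
servo_tool(increments=[{"yaw":0,"travel":[0.88,0,0.4],"hand":1},{"yaw":0,"travel":[0.88,0,0.4],"hand":1},{"yaw":0,"travel":[0,0,0],"hand":1}])

```text
t: 28.7
tcp_pos: [0.4843, -0.0364, 0.0934]
tool_rot: [0.017, 1.0, -0.001, 0.01]
force: [8.6, 5.7, 23.7]
finger_gap: 0.649
```

Run:
```python
from station import manip
from h import *
d=manip.snapshot("side"); cv2.imwrite("pics/s21.png",cv2.resize(d["pixels"][150:245,215:315],None,fx=7,fy=6))
```

```text
(no output)
```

View pics/s21.png

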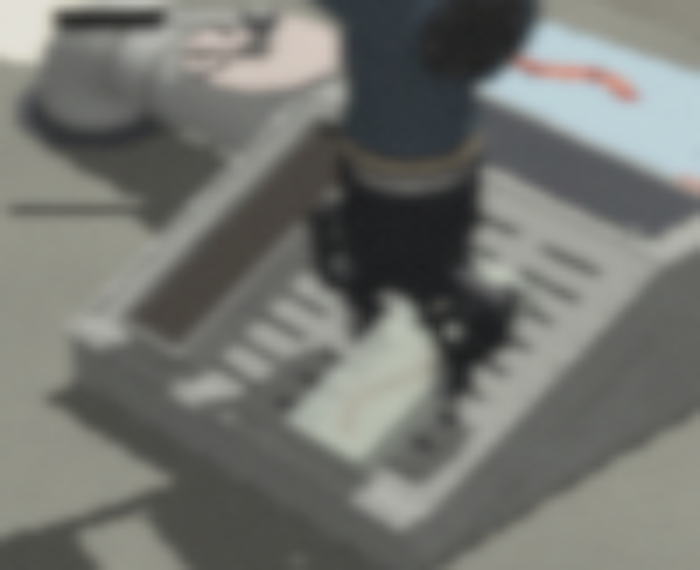

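The block now resists at x = 0.484. The up-slope reaction exceeds friction (ratio 1.1), so it is against the ledge. That puts the slope origin at x ≈ 0.432, which puts the tray's centre at about 0.096: the tray was at the ledge already. Ease off and release.

Request:
servo_tool(increments=[{"yaw":0,"travel":[-2.5,0,-2],"hand":1},{"yaw":0,"travel":[-1.5,0,-0.5],"hand":1},{"yaw":0,"travel":[0,0,0],"hand":0.3},{"yaw":0,"travel":[0,0,0],"hand":0.2},{"yaw":0,"travel":[0,0,0],"hand":0.1},{"yaw":0,"travel":[0,0,0],"hand":0},{"yaw":0,"travel":[0,0,0],"hand":0},{"yaw":0,"travel":[0,0,-10],"hand":0},{"yaw":0,"travel":[0,0,-20],"hand":0},{"yaw":0,"travel":[0,0,-30],"hand":0},{"yaw":0,"travel":[0,0,-30],"hand":0},{"yaw":0,"travel":[0,0,-20],"hand":0},{"yaw":0,"travel":[0,-15,0],"hand":0},{"yaw":0,"travel":[0,-30,0],"hand":0},{"yaw":0,"travel":[0,-40,0],"hand":0},{"yaw":0,"travel":[0,-40,0],"hand":0},{"yaw":0,"travel":[0,-40,0],"hand":0},{"yaw":0,"travel":[0,-30,0],"hand":0},{"yaw":0,"travel":[0,-15,0],"hand":0},{"yaw":0,"travel":[0,0,0],"hand":0}])

```text
t: 30.75
tcp_pos: [0.4727, -0.2469, 0.2021]
tool_rot: [0.017, 1.0, -0.0, 0.0]
force: [-0.0, -0.3, -0.2]
finger_gap: 1.003
```

```bash
sed -i 's/O=np.array(\[.428,/O=np.array([.432,/' h.py
python3 - <<'E'
from station import manip
from h import *
s=manip.sense();plan(s,s["tcp_pos"])
d=manip.snapshot("top"); g=d["pixels"].mean(2); cv2.imwrite("pics/t22.png",cv2.resize(d["pixels"][125:230,170:310],None,fx=5.5,fy=5.5,interpolation=cv2.INTER_CUBIC))
m=np.zeros(g.shape,bool);m[165:214,234:252]=(g<90)[165:214,234:252]
m=cv2.morphologyEx(m.astype(np.uint8),cv2.MORPH_OPEN,np.ones((3,5)))
c=big(m);P=rayslope(d,c[:,0,:],.032);print("top wax",cv2.minAreaRect((P*1000).astype(np.float32)))
d=manip.snapshot("side"); cv2.imwrite("pics/s22.png",cv2.resize(d["pixels"][140:245,205:335],None,fx=5.5,fy=5.5))
E
```

```text
tcp [ 0.4727 -0.2469  0.2021] xhead 178.06 tilt [ 0.001 -0.001 -1.   ] gap 1.003 F [-0.  -0.3 -0.2] t 30.75
travel [ 0.  0. -0.] yaw None
top wax ((96.41559600830078, 72.34394836425781), (172.4558563232422, 49.308475494384766), 0.7588238716125488)
```

View pics/t22.png

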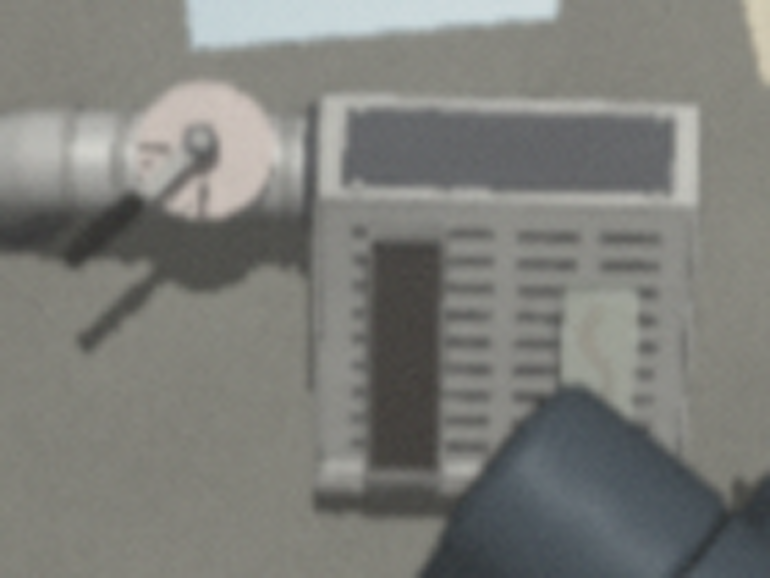

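View pics/s22.png

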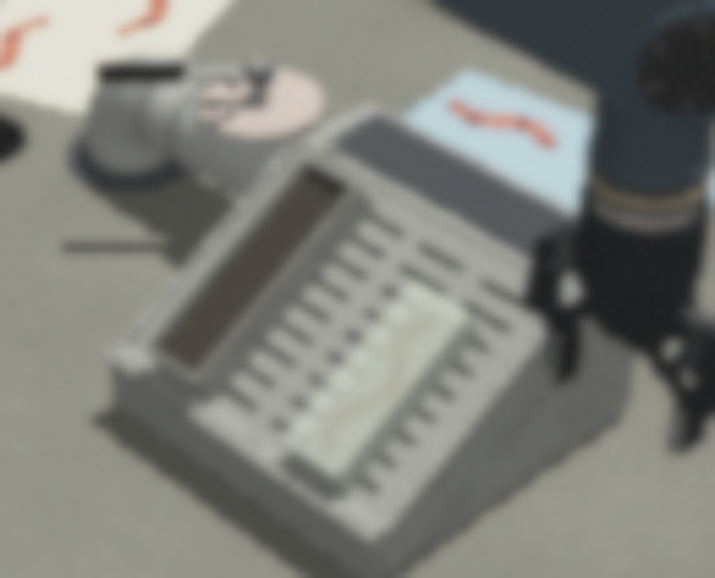

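Request:
servo_tool(increments=[{"yaw":0,"travel":[0,0,-20],"hand":0},{"yaw":0,"travel":[0,0,-40],"hand":0},{"yaw":0,"travel":[0,-15,-40],"hand":0},{"yaw":0,"travel":[0,-30,-20],"hand":0},{"yaw":0,"travel":[0,-40,0],"hand":0},{"yaw":0,"travel":[0,-40,0],"hand":0},{"yaw":0,"travel":[0,-40,0],"hand":0},{"yaw":0,"travel":[0,-30,0],"hand":0},{"yaw":0,"travel":[0,-15,0],"hand":0},{"yaw":0,"travel":[0,0,0],"hand":0}])

```text
t: 31.85
tcp_pos: [0.4663, -0.455, 0.321]
tool_rot: [0.016, 1.0, 0.001, -0.0]
force: [0.3, -0.7, 0.2]
finger_gap: 1.001
```

Run:
```python
from station import manip
from h import *
s=manip.sense();plan(s,s["tcp_pos"])
d=manip.snapshot("top"); g=d["pixels"].mean(2); cv2.imwrite("pics/t23.png",d["pixels"])
cv2.imwrite("pics/t23z.png",cv2.resize(d["pixels"][140:225,220:310],None,fx=7,fy=7,interpolation=cv2.INTER_CUBIC))
d2=manip.snapshot("side"); cv2.imwrite("pics/s23.png",d2["pixels"])
cr=lambda L:[(x/5.5+205-.42,y/5.5+140-.42) for x,y in L]
print("side block",rayslope(d2,cr([(290,440),(345,480),(415,280),(468,315)]),.03))
```

```text
tcp [ 0.4663 -0.455   0.321 ] xhead 178.20 tilt [-0.001  0.001 -1.   ] gap 1.001 F [ 0.3 -0.7  0.2] t 31.85
travel [ 0.  0. -0.] yaw None
side block [[ 0.00411074 -0.04952998]
 [ 0.00243166 -0.10446214]
 [ 0.14940366 -0.04571019]
 [ 0.1469222  -0.09802998]]
```

View pics/t23.png

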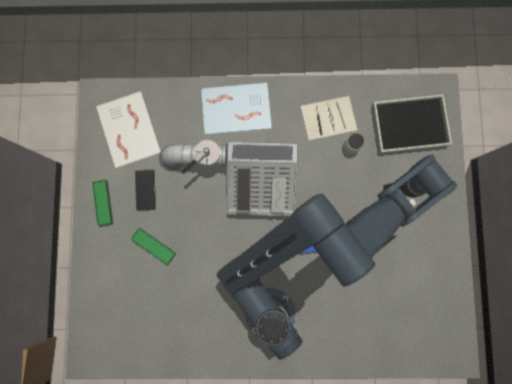

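View pics/t23z.png

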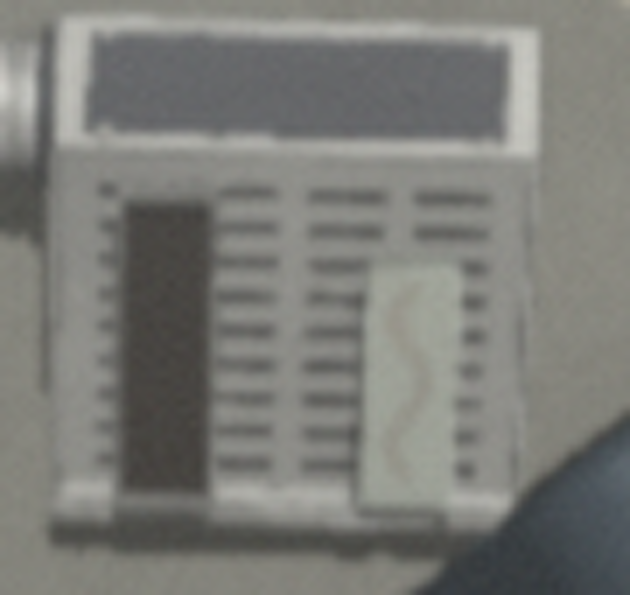

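View pics/s23.png

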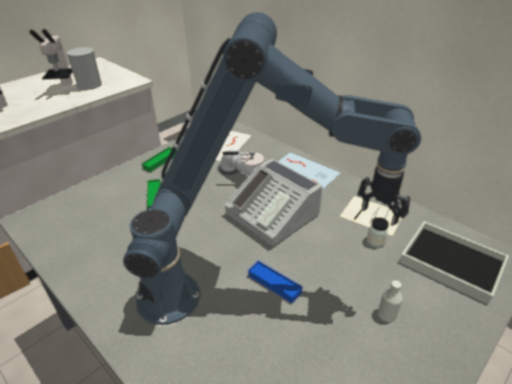

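Both low ends lie on the ledge line: block x ≈ 0.076 and y ≈ −0.075, tray x ≈ 0.096 and y ≈ 0.072. The lever is on the middle tick. The jar (354,144), case (145,190) and bottle are where they were, and the arm is clear. Hand in.

Run:
```python
from station import manip
print(manip.sign_off())
```

```text
the job is handed in; nothing more can be done
None
```

The job is done and handed in at about 32 s of the 72 s. No verdict was reported.

**What I did:** I turned the damper lever to half open by its rubber sleeve. Then I laid the stainless wax tray on the left half of the slope and the resin block on the right half. Each was lowered level until its far end met the slope, tipped flat in a light grip, and released once seated. I slid the block down until it met the ledge.

| Last check | Measured | Allowed |
|---|---|---|
| Damper | about 45° by the arm, 44° by camera right after turning; afterwards only seen by eye, on the middle tick | 38–52° |
| Tray, up the slope | 0.096 m | 0.091–0.103 m |
| Tray, across | 0.072 m, within 1° of straight | 0.025–0.113 m |
| Block, up the slope | 0.076 m | 0.071–0.083 m |
| Block, across | −0.075 m | −0.114 to −0.024 m |

Both look flat in the pictures. The bottle, jar and case look unmoved, and the arm was clear of everything at hand-in.

**What disagreed:** my camera estimates of the ledge position ranged over x ≈ 0.418–0.435. With my earlier value of 0.424 the tray seemed up to 10 mm short of the ledge. I settled on 0.432 from where the block met the ledge, and the up-slope figures above rest on that. I did not push the tray to confirm it.

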